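# Pack printed tanker barrels at the pad printing machine

## Robot

A 6-joint arm with a two-finger parallel gripper is mounted at the origin on the work surface. World frame = base frame: x ahead of the robot, y to its left, z up, the work surface at z = 0. Lengths are in m, angles in rad, forces in N, time in s.
With the tool pointing down it reaches from about 0.35 to 0.775 m from the base axis. Payload 7.3 kg.
Tool frame: the origin (TCP) lies midway between the tips of the shut fingers; the grasp point (between the pads) lies 19 mm behind it; z points along the fingers, y is the direction in which the jaws open and shut (so a half turn about z gives the same grasp; the last joint's range is limited). The gripper opens to 92 mm and grips with 3 to 60 N. Pads are 19 mm wide; open, the fingers measure 130 mm over their backs; the gripper's body (75 mm by 190 mm) begins 47 mm behind the grasp point.
Start: joints at [-1.456, 0.342, 1.524, -0, 1.275, -0.146], TCP at [0.135, -0.507, 0.193] pointing down, gripper open.
Joint ranges: [-2.53, 2.53], [-0.77, 2.02], [0.04, 2.7], [-1, 4.14], [0.28, 2.66], [-3.11, 3.11]. Speed limits (rad/s): [2.57, 2.57, 3.14, 3.14, 3.14, 3.14].

## Interface

Orientations are given as [roll, pitch, yaw] about the fixed x, y, z axes, in that order (R = Rz(yaw) Ry(pitch) Rx(roll)).
In Python, from cell import robot, imaging gives the robot as it stands. The module is installed in compiled form; this text tells all that it offers.
- The arm moves only by the tool send_rows, never from a script. Its argument "plan" is a list of rows, each a list of 3 entries, a list of its own where there are three numbers: the shift along the world's x, y, z in m, then the turn, a rotation vector about the world's x, y, z in rad, then the closure in counts, from 0 (fully open) to 255 (shut). A call has 1 to 20 rows; each row shifts and turns the commanded pose from where the row before left it; what a row does not reach is not made up. A row lasts 1/10 s, in which the tool goes at most 50 mm and 8.59 degrees, less where a joint would pass 70% of its speed; a pose out of reach is approached as far as the arm can. A call is refused whole if a number of a shift passes 0.05 or a number of a turn 0.15, either way. A call with a gripper value outside its range is refused whole. The fingers move at their own pace and stop on an object; "newtons" is the grip in N (left out, the last holds). Time passes only in rows, so rows that do not move let the fingers close. It gives the time, the measured TCP pose, the force and the opening at its end, in the units of the state.
- robot.observe(): the state, without advancing time (a new reading comes with each control period).
- imaging.read_camera(name): name is "side" or "top"; returns a dict with "pixels" (480x640x3 uint8, red, green, blue), "fx", "fy", "cx", "cy" (pixels), "dist_coeffs" ([k1, k2, p1, p2, k3] as OpenCV has them; the pictures are not rectified), "world_from_camera" (4x4, takes a point from camera to world coordinates). Camera axes: x right, y down, z forward; pixel columns grow to the right and rows downward; lengths in m; the calibration is good to about 2 mm. A picture is of the moment at which its call begins. There is no depth.
- robot.hand_in(): hands the job in, once; it reports no verdict.
The state is a dict: "time": time; "qpos": joint angles; "qvel": joint speeds; "joint_efforts": joint torques, N m; "tool_pos": TCP position; "tool_rot": TCP orientation; "contact_force": force on the tool from outside, world axes, zero at the start; "torque": the same for the moment, N m; "opening": finger opening in m.
Only numpy, scipy, OpenCV 4.12 (cv2) and the standard library are available. Lean on these libraries where they do the work, as an engineer would, in place of code of your own. Each camera call takes 0.05 s, during which the arm holds its last target.

## Task

Draw the printing machine's shuttle right out to its stop, then lower every printed tanker barrel, the one in its nest and those on the grey mat, gently into the deep blue tote, all lying in one layer on its floor with their feet down; they are delicate, so grip lightly, let each go only once it is down, and neither drop nor press them. When all are packed, slide the tote along the bench, without lifting it, squarely inside the yellow marked bay. Leave the empty shuttle pushed fully home under the pad, and do not disturb the truck cab and the spare pink pad that stand beside the machine.

Things in the scene. Friction and masses are not known exactly. Their poses are not given: they have to be found in the camera images.
- tank_a: model tanker barrel, thin white shell 110 mm long, 50 mm diameter, round ends, blue band, two feet 40 mm wide; 56 mm high, 90 g. Origin: centre of its underside; x along the barrel, z up. Starts in the shuttle's nest (floor 60 mm above the bench, end cheeks 12 mm higher), along the shuttle's travel. Delicate: grip with 6 to 12 N (20 N is too hard); touch the tote with under 20 N.
- tank_a_center (a point): point on the barrel axis at mid-length of tank_a, 31 mm above its underside
- tank_b: model tanker barrel, thin white shell 110 mm long, 50 mm diameter, round ends, blue band, two feet 40 mm wide; 56 mm high, 90 g. Origin: centre of its underside; x along the barrel, z up. Starts on the grey mat; one to three of b, c, d are present. Delicate: grip with 6 to 12 N (20 N is too hard); touch the tote with under 20 N.
- tank_b_center (a point): point on the barrel axis at mid-length of tank_b, 31 mm above its underside
- tank_c: model tanker barrel, thin white shell 110 mm long, 50 mm diameter, round ends, blue band, two feet 40 mm wide; 56 mm high, 90 g. Origin: centre of its underside; x along the barrel, z up. Starts on the grey mat; one to three of b, c, d are present. Delicate: grip with 6 to 12 N (20 N is too hard); touch the tote with under 20 N.
- tank_c_center (a point): point on the barrel axis at mid-length of tank_c, 31 mm above its underside
- tank_d: model tanker barrel, thin white shell 110 mm long, 50 mm diameter, round ends, blue band, two feet 40 mm wide; 56 mm high, 90 g. Origin: centre of its underside; x along the barrel, z up. Starts on the grey mat; one to three of b, c, d are present. Delicate: grip with 6 to 12 N (20 N is too hard); touch the tote with under 20 N.
- tank_d_center (a point): point on the barrel axis at mid-length of tank_d, 31 mm above its underside
- shuttle (a joint): travel of the shuttle of the printing machine, m: 0 = home under the pad (start), 0.21 = fully out at its stop, nearer the robot's midline. It slides freely (2 N friction) and stays where left
- pull_post (a point): middle of the grip length of the black upright pull post on the front tongue of the shuttle (20 mm diameter, 58 mm tall, its top 23 mm above this point, the tongue's upper face 35 mm below it). The nest centre lies 150 mm behind it
- machine: pad printing machine, fixed, turned differently each time by up to 6 degrees. Origin on the bench under the pink pad's axis; the shuttle slides out along the machine's -y axis. Above the origin hangs the pad on a wooden disc of 120 mm diameter, lowest point 166 mm above the bench; nothing overhangs more than 60 mm in front (-y) of the origin
- tote: blue open tote, loose, about 0.5 kg, 300 x 200 mm outside, 85 mm high, walls and floor 5 mm thick (80 mm deep inside). Barrels are to be let go within 20 mm of its floor. Origin: centre of its underside; x along its length, z up
- bay: bay marked on the bench with a yellow tape outline, clear space inside 360 x 260 mm. Origin: its centre at bench level; x along its length
- cab_0: bystander, to be left alone: white model truck cab, 90 x 80 mm, 108 mm high; origin under its centre
- spare_pad: bystander, to be left alone: pink dome on a wooden disc of 84 mm diameter, 66 mm high; origin under its centre

How it is judged:
By the outcome, as a careful person would: the job done as asked, in the order asked, and still so for the second after the job is handed in, with the robot touching nothing.
Of tank_b, tank_c, tank_d only 1 to 3 are there at a start; the rules pass over those that are not, and their reading is None.
At some moment in a run one of tote may be knocked a few centimetres aside while the robot is not near it.
It also fails if it takes over 210 s, if anything falls off the work surface, if the arm or the gripper's body presses on something with over 40 N, if the wrist force passes 120 N, or if a joint passes its speed limit or range.

## Working session

There is one attempt and no reset: what is moved stays moved. The work goes in short steps, Python scripts to look and compute and a tool call to move; the robot and the scene stay as the last step left them, time stands still between calls to the robot, and variables do not carry over. Pictures are saved under pics/ and viewed, and the job is handed in when it is done.

Besides the shell and the picture viewer there is one more tool, called after "Emit:" by a JSON object that holds its "fn" and its "kwargs". send_rows: Moves the arm, as the interface text tells. Its arguments: {"type":"object","properties":{"plan":{"type":"array"},"newtons":{"type":"number"}},"required":["plan"]}

```bash
mkdir -p pics; python3 - <<'E'
from cell import robot, imaging
import cv2
print(robot.observe())
for n in("side","top"):
    d=imaging.read_camera(n)
    cv2.imwrite(f"pics/{n}0.png",d["pixels"][:,:,::-1])
    print(n,{k:(v if k!="pixels" else 0) for k,v in d.items()})
E
```

```text
{'time': 0.0, 'qpos': array([-1.45597543e+00,  3.42710407e-01,  1.52504113e+00,  6.04142291e-06,
        1.27536617e+00, -1.45986061e-01]), 'qvel': array([-9.77933261e-04, -8.67062420e-05,  9.90312891e-04, -4.11797856e-04,
        9.86839958e-04, -2.43248455e-04]), 'joint_efforts': array([-1.83317993e-04, -4.31238413e+01, -2.44222641e+01,  7.18115293e-02,
        5.61441388e-02, -1.30817866e-04]), 'tool_pos': array([ 0.13535401, -0.50677609,  0.19214297]), 'tool_rot': array([-3.14008467e+00, -2.27561126e-04,  2.60805024e-01]), 'contact_force': array([-0.03903113,  0.33724451, -0.17600661]), 'torque': array([-0.03334308,  0.05722821, -0.02918677]), 'opening': 0.09158781607569952}
side {'pixels': 0, 'fx': 466.7008949162877, 'fy': 466.7008949162877, 'cx': 322.7750658212137, 'cy': 244.29658627212973, 'dist_coeffs': array([-0.06603653,  0.        ,  0.        ,  0.        ,  0.        ]), 'world_from_camera': array([[-0.55732678, -0.48815342,  0.67163465, -0.41693948],
       [-0.83019038,  0.31489543, -0.46002696,  0.74141178],
       [ 0.01306906, -0.81396997, -0.58075993,  0.88541414],
       [ 0.        ,  0.        ,  0.        ,  1.        ]])}
top {'pixels': 0, 'fx': 538.2377914635479, 'fy': 538.2377914635479, 'cx': 323.0471866356969, 'cy': 242.4737057926071, 'dist_coeffs': array([-0.15232687,  0.        ,  0.        ,  0.        ,  0.        ]), 'world_from_camera': array([[ 1.77000148e-05, -9.90849305e-01,  1.34972788e-01,
         3.23078781e-01],
       [-9.99944264e-01,  1.40748930e-03,  1.04636560e-02,
         1.23617614e-01],
       [-1.05578790e-02, -1.34965451e-01, -9.90794054e-01,
         1.46219684e+00],
       [ 0.00000000e+00,  0.00000000e+00,  0.00000000e+00,
         1.00000000e+00]])}
```

View pics/side0.png

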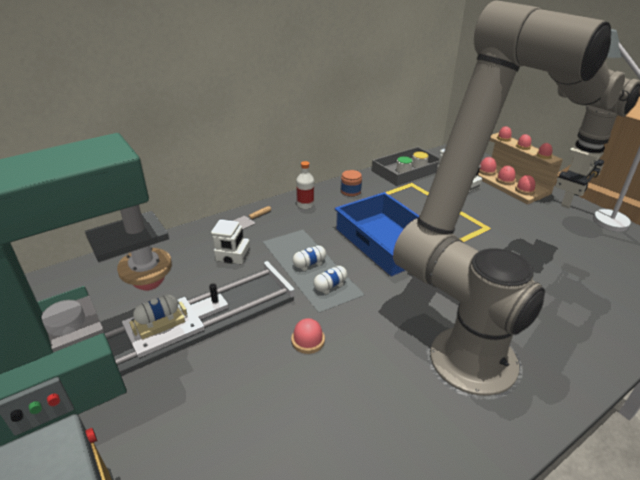

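View pics/top0.png

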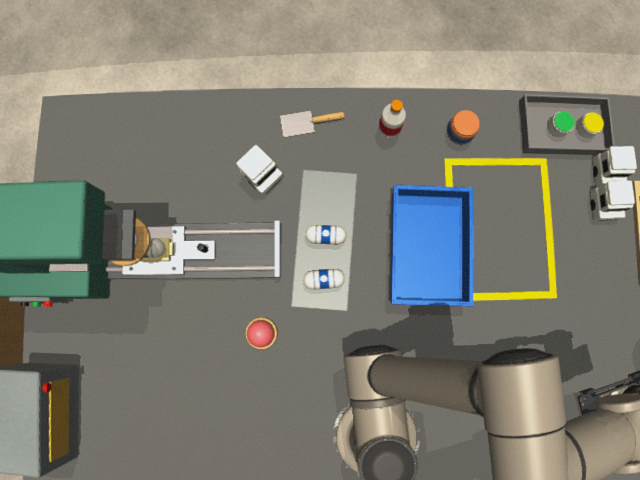

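```bash
cat > h.py <<'E'
import numpy as np, cv2
from cell import robot, imaging
_c={}
def cam(n,save=None):
    d=imaging.read_camera(n); _c[n]=d
    d["K"]=np.array([[d["fx"],0,d["cx"]],[0,d["fy"],d["cy"]],[0,0,1.]])
    if save: cv2.imwrite(f"pics/{save}.png",d["pixels"][:,:,::-1])
    return d
def ray(d,uv):
    p=cv2.undistortPoints(np.array(uv,float).reshape(-1,1,2),d["K"],d["dist_coeffs"]).reshape(-1,2)
    T=d["world_from_camera"]; r=np.c_[p,np.ones(len(p))]@T[:3,:3].T
    return T[:3,3],r
def plane(d,uv,z):
    o,r=ray(d,uv); return o+r*((z-o[2])/r[:,2])[:,None]
def proj(d,P):
    T=np.linalg.inv(d["world_from_camera"]); rv=cv2.Rodrigues(T[:3,:3])[0]
    return cv2.projectPoints(np.array(P,float).reshape(-1,1,3),rv,T[:3,3],d["K"],d["dist_coeffs"])[0].reshape(-1,2)
def tri(d1,uv1,d2,uv2):
    A=[];b=[]
    for d,uv in((d1,uv1),(d2,uv2)):
        o,r=ray(d,[uv]); r=r[0]/np.linalg.norm(r[0]); M=np.eye(3)-np.outer(r,r); A.append(M); b.append(M@o)
    return np.linalg.lstsq(np.vstack(A),np.hstack(b),rcond=None)[0]
def blobs(m,amin):
    n,l,s,c=cv2.connectedComponentsWithStats(m.astype(np.uint8))
    return [(s[i],c[i],l==i) for i in range(1,n) if s[i][4]>=amin]
def masks(d):
    hsv=cv2.cvtColor(d["pixels"],cv2.COLOR_RGB2HSV); H,S,V=[hsv[...,i].astype(int) for i in range(3)]
    return dict(blue=(abs(H-110)<14)&(S>150)&(V>60),yellow=(abs(H-28)<8)&(S>150)&(V>120),white=(S<50)&(V>150),dark=V<40)
E
python3 - <<'E'
from h import *
np.set_printoptions(precision=4,suppress=True)
t=cam("top"); s=cam("side")
for n,d in(("top",t),("side",s)):
    m=masks(d)
    for k,a in(("blue",25),("yellow",150),("white",60),("dark",20)):
        for st,c,_ in blobs(m[k],a): print(n,k,st,c.round(1))
E
```

```text
top blue [450 133  18  10  32] [457.5 138.8]
top blue [ 391  185   83  121 9587] [432.  245.6]
top blue [322 226   8   5  31] [325.5 227.5]
top blue [321 236   9   7  50] [325.3 239.3]
top blue [320 270   8   6  39] [323.3 272.3]
top blue [320 281   8   7  44] [323.8 284.4]
top yellow [584 113  20  19 302] [593.5 122.1]
top yellow [ 444  158  113  143 2403] [516.8 221.6]
top white [    0     0   640   183 58083] [300.9  51.5]
top white [383 104  23  21 291] [393.2 115.9]
top white [280 111  35  26 686] [296.8 123.4]
top white [236 145  39  38 833] [255.1 163.3]
top white [610 146  27  28 667] [622.7 159.2]
top white [256 168  26  25 218] [269.3 180.3]
top white [ 291  170   66  141 7084] [324.1 239.5]
top white [601 175  34  34 790] [619.5 192. ]
top white [599 210  27   9 187] [611.5 214.3]
top white [ 107  220  173   57 2873] [195.6 251.9]
top white [153 239   9  12  62] [156.6 244.5]
top white [ 50 264  37   7 246] [ 68.5 267.2]
top white [519 365  18  69 604] [527.9 396.3]
top white [   0  372   38  108 3906] [ 17.9 424.8]
top white [375 401  11  34 228] [380.5 416.8]
top white [
[... 1796 characters left out ...]
4.9  25.1]
side dark [581  37  29  44 674] [593.7  59.1]
side dark [478  54   9   6  28] [481.5  56.8]
side dark [499  59  20  12  82] [509.1  64.5]
side dark [624  93  15  21 124] [630.1 102.4]
side dark [578 133  30  11 102] [591.1 139.6]
side dark [576 141  28  12 103] [588.3 148.2]
side dark [560 175  27  10  95] [574.4 178.8]
side dark [236 232   6  13  37] [238.7 238.1]
side dark [222 241   9   7  50] [225.8 244.3]
side dark [224 257   8   6  35] [227.7 259.5]
side dark [210 285   7  17  78] [213.5 293.3]
side dark [512 302  30  32 261] [525.4 320.6]
side dark [458 315  52  24 126] [481.1 331.5]
side dark [500 358   7   8  31] [503.  361.3]
side dark [ 11 410  12  12 114] [ 16.4 415.4]
```

```bash
python3 - <<'E'
import cv2
a=cv2.imread("pics/top0.png")[150:350,90:350]; cv2.imwrite("pics/topz.png",cv2.resize(a,None,fx=3,fy=3,interpolation=cv2.INTER_CUBIC)[:600])
a=cv2.imread("pics/side0.png")[220:380,90:350]; cv2.imwrite("pics/sidez.png",cv2.resize(a,None,fx=3,fy=3,interpolation=cv2.INTER_CUBIC))
E
```

```text
(no output)
```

View pics/topz.png

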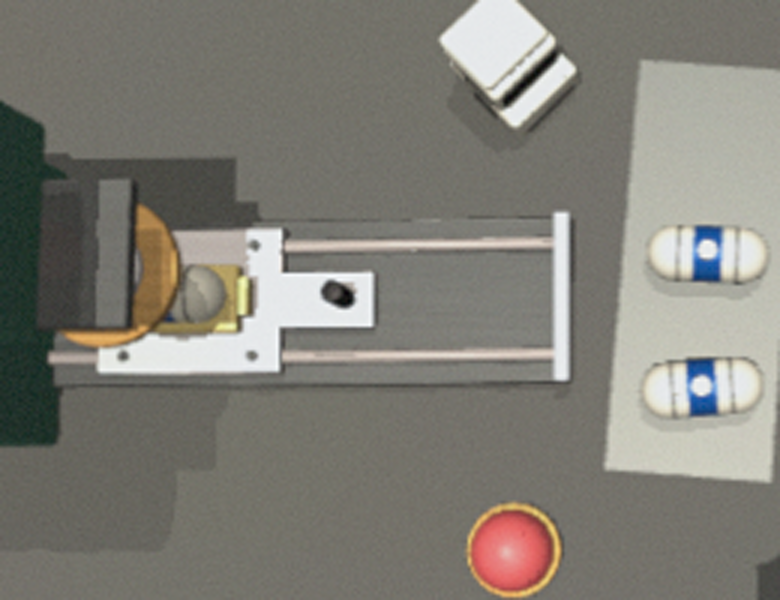

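View pics/sidez.png

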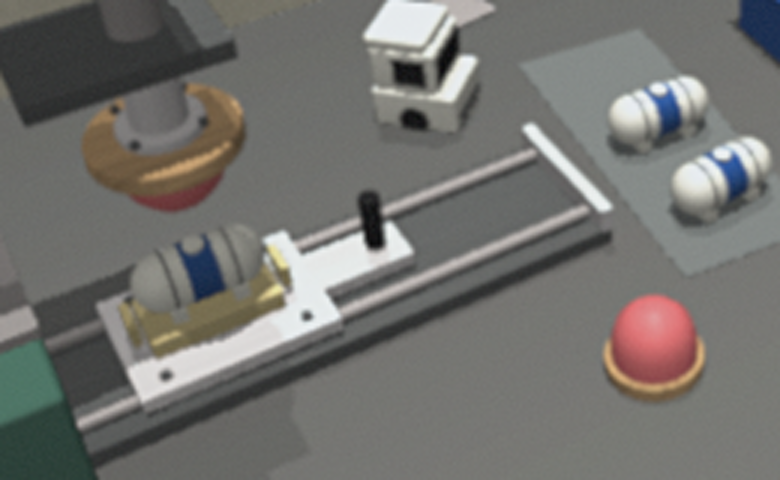

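```bash
python3 - <<'E'
from h import *
np.set_printoptions(precision=4,suppress=True)
t=cam("top"); s=cam("side")
Z=lambda u,v:(90+u/3,150+v/3); S=lambda u,v:(90+u/3,220+v/3)
P=tri(t,Z(338,293.5),s,(213.5,293.3)); print("post mid",P, proj(t,[P]),proj(s,[P]))
# tri of barrel blue band centers
print("tankA band side @z=.09", plane(s,[(157.5,310.8)],.091))
print("rails z~.05", [plane(t,[Z(285,246),Z(552,242.5),Z(285,356),Z(552,354)],z) for z in(.03,.05)])
print("stopbar", plane(t,[Z(562,213),Z(562,380)],.05))
V=cv2.cvtColor(t["pixels"],cv2.COLOR_RGB2HSV)
sub=V[215:300,295:355]
for c in((325.5,234.5),(323.7,279)):
    m=np.zeros(V.shape[:2],np.uint8); u,v=int(c[0]),int(c[1])
    roi=np.s_[v-17:v+17,u-26:u+26]
    b=((V[...,2]>=205)&(V[...,1]<60))|((abs(V[...,0].astype(int)-110)<14)&(V[...,1]>120))
    m[roi]=b[roi]; m=cv2.morphologyEx(m,cv2.MORPH_CLOSE,np.ones((5,5)))
    bl=max(blobs(m,50),key=lambda x:x[0][4]); 
    cn=cv2.findContours(bl[2].astype(np.uint8),cv2.RETR_EXTERNAL,cv2.CHAIN_APPROX_NONE)[0][0]
    r=cv2.minAreaRect(cn); box=cv2.boxPoints(r)
    w=plane(t,box,.031); print("tank",bl[0],bl[1],w.mean(0), "moments",plane(t,[bl[1]],.031)); 
    e=[w[1]-w[0],w[2]-w[1]]; print([ (np.linalg.norm(x),np.degrees(np.arctan2(x[1],x[0]))) for x in e])
# tote rim
m=masks(t)["blue"]; bl=max(blobs(m,1000),key=lambda x:x[0][4])
cn=cv2.findContours(bl[2].astype(np.uint8),cv2.RETR_EXTERNAL,cv2.CHAIN_APPROX_NONE)[0][0]
r=cv2.minAreaRect(cn); w=plane(t,cv2.boxPoints(r),.085); print("tote",w,w.mean(0),[np.linalg.norm(w[i]-w[i-1]) for i in range(4)])
a=t["pixels"][:,:,::-1][140:340,370:570]; cv2.imwrite("pics/toteA.png",cv2.resize(a,None,fx=3,fy=3,interpolation=cv2.INTER_CUBIC))
print("bay px->", plane(t,[(446,160),(547,160),(554,296)],0))
print("pad", plane(t,[Z(514,550)],.03),"cab",plane(t,[Z(500,43),Z(540,95)],.1))
E
```

```text
post mid [0.5    0.4574 0.067 ] [[202.2089 247.5593]] [[214.0333 293.3902]]
tankA band side @z=.09 [[0.4884 0.6082 0.091 ]]
rails z~.05 [array([[0.5476, 0.5154, 0.03  ],
       [0.5501, 0.2712, 0.03  ],
       [0.4472, 0.512 , 0.03  ],
       [0.4494, 0.27  , 0.03  ]]), array([[0.5444, 0.5099, 0.05  ],
       [0.5469, 0.2691, 0.05  ],
       [0.4455, 0.5066, 0.05  ],
       [0.4477, 0.2679, 0.05  ]])]
stopbar [[0.5735 0.2605 0.05  ]
 [0.4248 0.2589 0.05  ]]
tank [307 226  38  18 548] [325.4033 233.7555] [0.5397 0.1322 0.031 ] moments [[0.5417 0.1324 0.031 ]]
[(np.float64(0.09974370103341726), np.float64(-90.09785983606396)), (np.float64(0.04622989937017449), np.float64(179.6900173847744))]
tank [305 270  38  18 575] [323.4348 278.6539] [0.4213 0.1375 0.031 ] moments [[0.4209 0.1377 0.031 ]]
[(np.float64(0.09867227677347047), np.float64(-90.05083211072139)), (np.float64(0.04530283469815046), np.float64(179.76979413638796))]
tote [[ 0.3521 -0.0333  0.085 ]
 [ 0.6638 -0.0449  0.085 ]
 [ 0.6602 -0.2632  0.085 ]
 [ 0.3463 -0.2449  0.085 ]] [ 0.5056 -0.1466  0.085 ] [np.float64(0.2117175529527555), np.float64(0.3119034258034572), np.float64(0.21829098207911146), np.float64(0.3145086202345431)]
bay px-> [[ 0.7571 -0.2086  0.    ]
 [ 0.7612 -0.5063  0.    ]
 [ 0.3712 -0.5028  0.    ]]
pad [[0.2759 0.302  0.03  ]] cab [[0.7159 0.3122 0.1   ]
 [0.6688 0.2763 0.1   ]]
```

View pics/toteA.png

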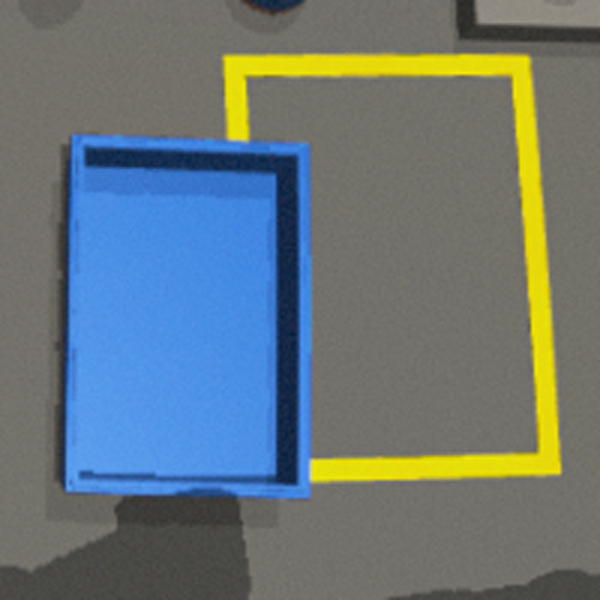

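Emit:
{"fn": "send_rows", "kwargs": {"plan": [[[0.018, 0.02, 0.005], [0, 0, 0.065], 0], [[0.018, 0.02, 0.005], [0, 0, 0.065], 0], [[0.018, 0.02, 0.005], [0, 0, 0.065], 0], [[0.018, 0.02, 0.005], [0, 0, 0.065], 0], [[0.018, 0.02, 0.005], [0, 0, 0.065], 0], [[0.018, 0.02, 0.005], [0, 0, 0.065], 0], [[0.018, 0.02, 0.005], [0, 0, 0.065], 0], [[0.018, 0.02, 0.005], [0, 0, 0.065], 0], [[0.018, 0.02, 0.005], [0, 0, 0.065], 0], [[0.018, 0.02, 0.005], [0, 0, 0.065], 0], [[0.018, 0.02, 0.005], [0, 0, 0.065], 0], [[0.018, 0.02, 0.005], [0, 0, 0.065], 0], [[0.018, 0.02, 0.005], [0, 0, 0.065], 0], [[0.018, 0.02, 0.005], [0, 0, 0.065], 0], [[0.018, 0.02, 0.005], [0, 0, 0.065], 0], [[0.018, 0.02, 0.005], [0, 0, 0.065], 0], [[0.018, 0.02, 0.005], [0, 0, 0.065], 0], [[0.018, 0.02, 0.005], [0, 0, 0.065], 0], [[0.018, 0.02, 0.005], [0, 0, 0.065], 0], [[0.018, 0.02, 0.005], [0, 0, 0.065], 0]], "newtons": 10}}

```text
time: 2.3
tool_pos: [0.496, -0.1063, 0.293]
tool_rot: [3.142, 0.0, 1.564]
contact_force: [-0.0, -0.5, -0.3]
opening: 0.092
```

```bash
python3 - <<'E'
from h import *
np.set_printoptions(precision=4,suppress=True)
t=dict(K=None); t=cam("top")
A=lambda *p:[(370+u/3,140+v/3) for u,v in p]
w=plane(t,A((72,135),(310,143),(310,498),(66,492)),.085); print("tote",w,w.mean(0),[np.linalg.norm(w[i]-w[i-1]) for i in range(4)])
i=plane(t,A((247,76),(513,76),(541,453)),0); o=plane(t,A((223,56),(530,56),(560,473)),0)
print("bay in",i,"centre",(i[0]+i[2])/2,"out",o,(o[0]+o[2])/2)
for a,b in((i[2],i[1]),(o[2],o[1])): print(np.degrees(np.arctan2(*(b-a)[[1,0]])), np.linalg.norm(b-a))
for a,b in((i[1],i[0]),(o[1],o[0])): print(np.degrees(np.arctan2(*(b-a)[[1,0]])), np.linalg.norm(b-a))
print(robot.observe()["tool_pos"],robot.observe()["tool_rot"])
E
```

```text
tote [[ 0.6629 -0.0484  0.085 ]
 [ 0.6566 -0.2598  0.085 ]
 [ 0.3453 -0.2482  0.085 ]
 [ 0.352  -0.0377  0.085 ]] [ 0.5042 -0.1485  0.085 ] [np.float64(0.3110336539312444), np.float64(0.2115492759169304), np.float64(0.3114745756221037), np.float64(0.21054959929102254)]
bay in [[ 0.7416 -0.2261  0.    ]
 [ 0.7449 -0.4868  0.    ]
 [ 0.3853 -0.4926  0.    ]] centre [ 0.5634 -0.3594  0.    ] out [[ 0.761  -0.204   0.    ]
 [ 0.7652 -0.5056  0.    ]
 [ 0.3665 -0.5105  0.    ]] [ 0.5637 -0.3572  0.    ]
0.9344036152065126 0.35970232100913363
0.7072163765117573 0.3987041309213655
90.7229484822239 0.2607006314500958
90.79171950911477 0.30161199802988026
[ 0.4983 -0.1038  0.2936] [ 3.1389 -0.0016  1.5687]
```

Emit:
{"fn": "send_rows", "kwargs": {"plan": [[[0, 0.028, 0], [0, 0, 0], 0], [[0, 0.028, 0], [0, 0, 0], 0], [[0, 0.028, 0], [0, 0, 0], 0], [[0, 0.028, 0], [0, 0, 0], 0], [[0, 0.028, 0], [0, 0, 0], 0], [[0, 0.028, 0], [0, 0, 0], 0], [[0, 0.028, 0], [0, 0, 0], 0], [[0, 0.028, 0], [0, 0, 0], 0], [[0, 0.028, 0], [0, 0, 0], 0], [[0, 0.028, 0], [0, 0, 0], 0], [[0, 0.028, 0], [0, 0, 0], 0], [[0, 0.028, 0], [0, 0, 0], 0], [[0, 0.028, 0], [0, 0, 0], 0], [[0, 0.028, 0], [0, 0, 0], 0], [[0, 0.028, 0], [0, 0, 0], 0], [[0, 0.028, 0], [0, 0, 0], 0], [[0, 0.028, 0], [0, 0, 0], 0], [[0, 0.028, 0], [0, 0, 0], 0], [[0, 0.028, 0], [0, 0, 0], 0], [[0, 0.028, 0], [0, 0, 0], 0]]}}

```text
time: 4.35
tool_pos: [0.4953, 0.4537, 0.2926]
tool_rot: [-3.141, 0.0, 1.56]
contact_force: [1.1, 0.5, -0.3]
opening: 0.0916
```

Emit:
{"fn": "send_rows", "kwargs": {"plan": [[[0.001, 0, -0.02], [0, 0, 0], 0], [[0.001, 0, -0.02], [0, 0, 0], 0], [[0.001, 0, -0.02], [0, 0, 0], 0], [[0, 0.001, -0.02], [0, 0, 0], 0], [[0, 0.001, -0.02], [0, 0, 0], 0], [[0, 0.001, -0.02], [0, 0, 0], 0], [[0, 0, -0.02], [0, 0, 0], 0], [[0, 0, -0.02], [0, 0, 0], 0], [[0, 0, -0.015], [0, 0, 0], 0], [[0, 0, 0], [0, 0, 0], 0]]}}

```text
time: 5.35
tool_pos: [0.4971, 0.4546, 0.1149]
tool_rot: [-3.137, 0.003, 1.561]
contact_force: [0.5, 0.2, -0.5]
opening: 0.0916
```

```bash
python3 - <<'E'
from h import *
s=cam("side"); a=s["pixels"][:,:,::-1][180:360,90:330]; cv2.imwrite("pics/s1.png",cv2.resize(a,None,fx=3,fy=3,interpolation=cv2.INTER_CUBIC))
E
```

```text
(no output)
```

View pics/s1.png

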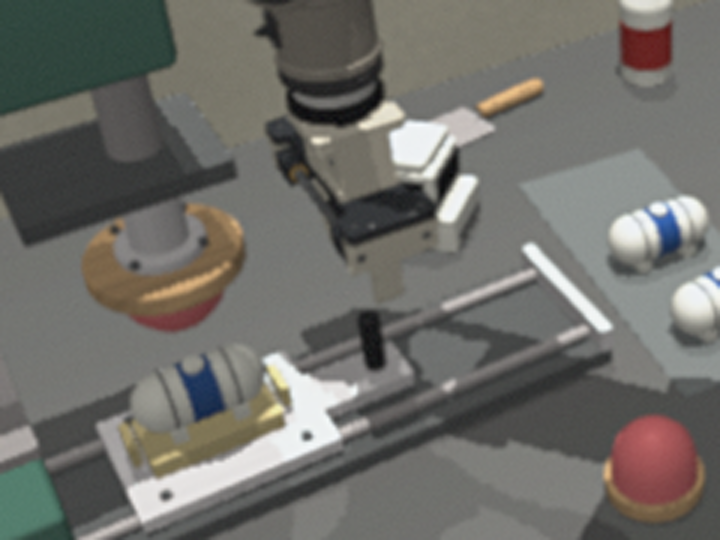

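Emit:
{"fn": "send_rows", "kwargs": {"plan": [[[0.001, 0, -0.01], [0, 0, 0], 0], [[0.001, 0.001, -0.01], [0, 0, 0], 0], [[0, 0.001, -0.01], [0, 0, 0], 0], [[0, 0, -0.01], [0, 0, 0], 0], [[0, 0, -0.01], [0, 0, 0], 0], [[0, 0, -0.01], [0, 0, 0], 0], [[0, 0, 0], [0, 0, 0], 0]]}}

```text
time: 6.1
tool_pos: [0.4994, 0.457, 0.0557]
tool_rot: [-3.139, 0.002, 1.561]
contact_force: [-0.1, 0.3, 1.0]
opening: 0.092
```

Emit:
{"fn": "send_rows", "kwargs": {"plan": [[[0, 0, 0], [0, 0, 0], 255], [[0, 0, 0], [0, 0, 0], 255], [[0, 0, 0], [0, 0, 0], 255], [[0, 0, 0], [0, 0, 0], 255], [[0, 0, 0], [0, 0, 0], 255], [[0, 0, 0], [0, 0, 0], 255], [[0, 0, 0], [0, 0, 0], 255], [[0, 0, 0], [0, 0, 0], 255], [[0, 0, 0], [0, 0, 0], 255], [[0, 0, 0], [0, 0, 0], 255]], "newtons": 15}}

```text
time: 7.1
tool_pos: [0.4981, 0.4577, 0.0577]
tool_rot: [-3.137, 0.001, 1.561]
contact_force: [-5.7, -0.8, 1.9]
opening: 0.0192
```

Emit:
{"fn": "send_rows", "kwargs": {"plan": [[[-0.001, -0.006, 0], [0, 0, 0], 255], [[0, -0.012, 0], [0, 0, 0], 255], [[0, -0.012, 0], [0, 0, 0], 255], [[0, -0.012, 0], [0, 0, 0], 255], [[0, -0.012, 0], [0, 0, 0], 255], [[0.001, -0.012, 0], [0, 0, 0], 255], [[0, -0.012, 0], [0, 0, 0], 255], [[0, -0.012, 0], [0, 0, 0], 255], [[0, -0.012, 0], [0, 0, 0], 255], [[0, -0.012, 0], [0, 0, 0], 255], [[0, -0.012, 0], [0, 0, 0], 255], [[0, -0.012, 0], [0, 0, 0], 255], [[0.001, -0.012, 0], [0, 0, 0], 255], [[0, -0.012, 0], [0, 0, 0], 255], [[0, -0.012, 0], [0, 0, 0], 255], [[0, -0.012, 0], [0, 0, 0], 255], [[0, -0.012, 0], [0, 0, 0], 255], [[0, -0.006, 0], [0, 0, 0], 255], [[0, 0, 0], [0, 0, 0], 255]]}}

```text
time: 9.0
tool_pos: [0.5007, 0.2517, 0.0577]
tool_rot: [-3.14, 0.002, 1.56]
contact_force: [-5.5, -1.3, 0.3]
opening: 0.0191
```

Emit:
{"fn": "send_rows", "kwargs": {"plan": [[[0, -0.002, 0], [0, 0, 0], 255], [[0, -0.002, 0], [0, 0, 0], 255], [[0, -0.001, 0], [0, 0, 0], 255], [[0, -0.001, 0], [0, 0, 0], 255], [[0, 0, 0], [0, 0, 0], 255]]}}

```text
time: 9.5
tool_pos: [0.5008, 0.2477, 0.0577]
tool_rot: [-3.141, 0.0, 1.561]
contact_force: [-4.7, 2.2, -0.2]
opening: 0.019
```

Emit:
{"fn": "send_rows", "kwargs": {"plan": [[[0, -0.001, 0], [0, 0, 0], 255], [[0, -0.001, 0], [0, 0, 0], 255], [[0, -0.001, 0], [0, 0, 0], 255], [[0, 0, 0], [0, 0, 0], 255]]}}

```text
time: 9.9
tool_pos: [0.5009, 0.2476, 0.0577]
tool_rot: [-3.141, -0.005, 1.56]
contact_force: [-6.1, 13.3, -2.6]
opening: 0.0191
```

Emit:
{"fn": "send_rows", "kwargs": {"plan": [[[-0.001, 0.002, 0], [0, 0, 0], 255], [[0, 0, 0], [0, 0, 0], 0], [[0, 0, 0], [0, 0, 0], 0], [[0, 0, 0], [0, 0, 0], 0], [[0, 0, 0], [0, 0, 0], 0], [[0, 0, 0.01], [0, 0, 0], 0], [[0, 0, 0.02], [0, 0, 0], 0], [[0, 0, 0.025], [0, 0, 0], 0], [[0, 0, 0.025], [0, 0, 0], 0], [[0, 0, 0.025], [0, 0, 0], 0], [[0, 0, 0.02], [0, 0, 0], 0], [[0, 0, 0.02], [0, 0, 0], 0]], "newtons": 8}}

```text
time: 11.1
tool_pos: [0.5006, 0.2466, 0.2048]
tool_rot: [3.14, -0.0, 1.561]
contact_force: [0.4, -0.8, -0.1]
opening: 0.0918
```

Emit:
{"fn": "send_rows", "kwargs": {"plan": [[[0, -0.03, 0.01], [0, 0, 0], 0], [[0, -0.03, 0.01], [0, 0, 0], 0], [[0, -0.03, 0.01], [0, 0, 0], 0], [[0, -0.03, 0.01], [0, 0, 0], 0], [[0, -0.03, 0.01], [0, 0, 0], 0], [[0, -0.03, 0.01], [0, 0, 0], 0], [[0, -0.03, 0.01], [0, 0, 0], 0], [[0, -0.03, 0], [0, 0, 0], 0], [[0, -0.03, 0], [0, 0, 0], 0], [[0, -0.03, 0], [0, 0, 0], 0], [[0, 0, 0], [0, 0, 0], 0]]}}

```text
time: 12.2
tool_pos: [0.5003, -0.0564, 0.2735]
tool_rot: [3.141, 0.002, 1.557]
contact_force: [0.1, 0.3, 0.1]
opening: 0.0922
```

```bash
python3 - <<'E'
from h import *
s=cam("side","s2"); t=cam("top","t2"); a=t["pixels"][:,:,::-1][150:350,150:410]; cv2.imwrite("pics/t2z.png",cv2.resize(a,None,fx=3,fy=3,interpolation=cv2.INTER_CUBIC))
a=s["pixels"][:,:,::-1][210:350,170:400]; cv2.imwrite("pics/s2z.png",cv2.resize(a,None,fx=3,fy=3,interpolation=cv2.INTER_CUBIC))
E
```

```text
(no output)
```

View pics/t2z.png

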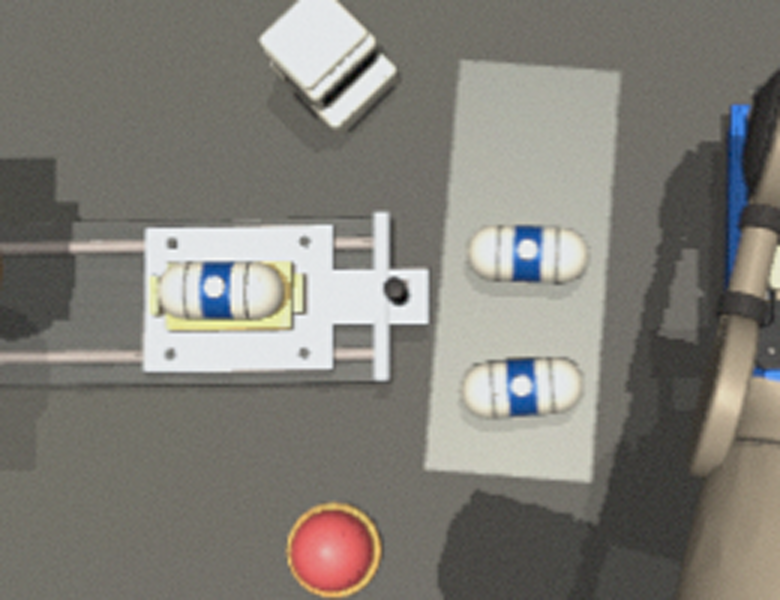

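View pics/s2z.png

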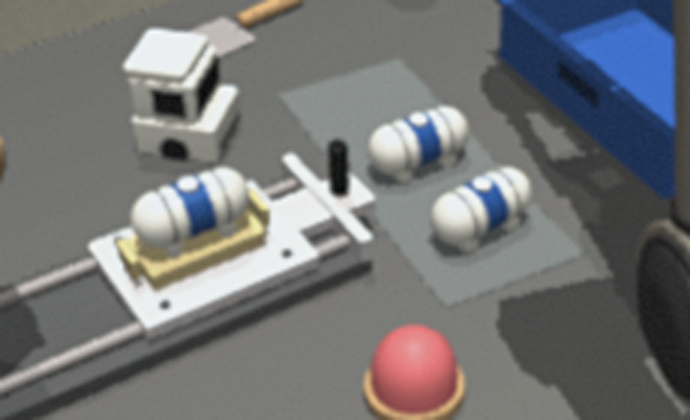

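```bash
python3 - <<'E'
from h import *
np.set_printoptions(precision=4,suppress=True)
t=cam("top");s=cam("side")
Z=lambda p:(150+p[0]/3,150+p[1]/3); S=lambda p:(170+p[0]/3,210+p[1]/3)
for n,a,b,e1,e2,z in(("A",(214,287),(188,184),(160,291),(284,291),.091),("B",(527,249),(419,119),(469,254),(588,255),.031),("C",(521,385),(483,185),(461,391),(583,385),.031)):
    P=tri(t,Z(a),s,S(b)); w=plane(t,[Z(e1),Z(e2)],z); q=w[1]-w[0]
    print(n,P,"toppl",plane(t,[Z(a)],z+.026)[0],"mid",w.mean(0),np.linalg.norm(q),np.degrees(np.arctan2(q[1],q[0])))
P=tri(t,Z((396,290)),s,S((338,167)));print("post",P)
E
```

```text
A [0.4993 0.3975 0.1155] toppl [0.4985 0.3961 0.117 ] mid [0.4984 0.3945 0.091 ] 0.10830217983661192 -90.04854425236168
B [0.5405 0.1322 0.0556] toppl [0.5397 0.1315 0.057 ] mid [0.5388 0.1304 0.031 ] 0.1066860711947746 -90.57557656554064
C [0.4205 0.1373 0.0541] toppl [0.4199 0.1368 0.057 ] mid [0.419  0.1362 0.031 ] 0.1083609854740627 -87.22239607144205
post [0.5027 0.2466 0.068 ]
```

Emit:
{"fn": "send_rows", "kwargs": {"plan": [[[0, 0.025, 0], [0, 0, 0], 0], [[0, 0.025, 0], [0, 0, 0], 0], [[0, 0.025, 0], [0, 0, 0], 0], [[0, 0.025, 0], [0, 0, 0], 0], [[0, 0.025, 0], [0, 0, 0], 0], [[0, 0.025, 0], [0, 0, 0], 0], [[0, 0.025, 0], [0, 0, 0], 0], [[0, 0.025, 0], [0, 0, 0], 0], [[0, 0.025, 0], [0, 0, 0], 0], [[0, 0.025, 0], [0, 0, 0], 0], [[0, 0.025, 0], [0, 0, 0], 0], [[0, 0.025, 0], [0, 0, 0], 0], [[0, 0.025, 0], [0, 0, 0], 0], [[0, 0.025, 0], [0, 0, 0], 0], [[0, 0.025, 0], [0, 0, 0], 0], [[0, 0.025, 0], [0, 0, 0], 0], [[0, 0.025, 0], [0, 0, 0], 0], [[0, 0.025, 0], [0, 0, 0], 0], [[0, 0.003, 0], [0, 0, 0.02], 0], [[0, 0, 0], [0, 0, 0], 0]]}}

```text
time: 14.4
tool_pos: [0.4994, 0.4008, 0.2725]
tool_rot: [-3.141, 0.001, 1.584]
contact_force: [-0.4, 0.0, 0.7]
opening: 0.0914
```

Emit:
{"fn": "send_rows", "kwargs": {"plan": [[[0, 0, -0.02], [0, 0, 0], 0], [[0, 0, -0.02], [0, 0, 0], 0], [[0, 0, -0.02], [0, 0, 0], 0], [[0, 0, -0.02], [0, 0, 0], 0], [[0, 0, -0.02], [0, 0, 0], 0], [[0, 0, -0.02], [0, 0, 0], 0], [[0, 0, -0.02], [0, 0, 0], 0], [[0, 0, -0.02], [0, 0, 0], 0], [[0, 0, 0], [0, 0, 0], 0]]}}

```text
time: 15.3
tool_pos: [0.4988, 0.3978, 0.1103]
tool_rot: [-3.137, 0.003, 1.58]
contact_force: [-0.6, -0.1, 0.3]
opening: 0.0918
```

Emit:
{"fn": "send_rows", "kwargs": {"plan": [[[0, 0, -0.01], [0, 0, 0], 0], [[0, 0, -0.01], [0, 0, 0], 0], [[0, 0, -0.009], [0, 0, 0], 0], [[0, 0, 0], [0, 0, 0], 0], [[0, 0, 0], [0, 0, 0], 60], [[0, 0, 0], [0, 0, 0], 80], [[0, 0, 0], [0, 0, 0], 95], [[0, 0, 0], [0, 0, 0], 110], [[0, 0, 0], [0, 0, 0], 125], [[0, 0, 0], [0, 0, 0], 150], [[0, 0, 0], [0, 0, 0], 150], [[0, 0, 0], [0, 0, 0], 150], [[0, 0, 0], [0, 0, 0], 150]], "newtons": 8}}

```text
time: 16.6
tool_pos: [0.5004, 0.3997, 0.0838]
tool_rot: [-3.142, 0.0, 1.581]
contact_force: [-0.5, 0.8, -0.4]
opening: 0.0379
```

```bash
python3 - <<'E'
from h import *
print(robot.observe()['opening'])
s=cam("side"); t=cam("top","t3"); a=s["pixels"][:,:,::-1][180:360,150:390]; cv2.imwrite("pics/s3.png",cv2.resize(a,None,fx=3,fy=3,interpolation=cv2.INTER_CUBIC))
E
```

```text
0.03788899188996238
```

View pics/s3.png

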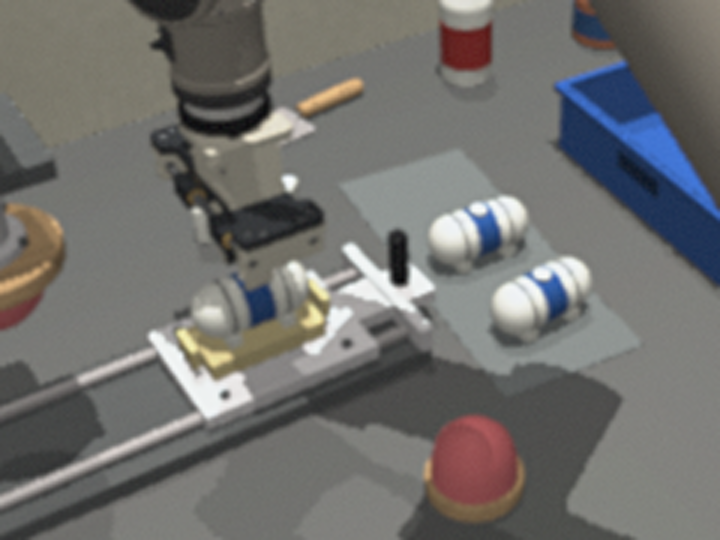

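View pics/t3.png

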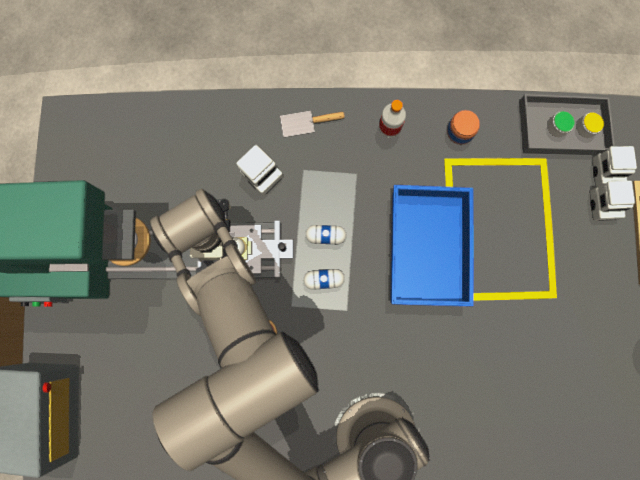

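```bash
python3 - <<'E'
from h import *
np.set_printoptions(precision=1,suppress=True)
s=cam("side")
Z=lambda p:((p[0]-150)*3,(p[1]-180)*3)
for x in(.4994-.019,.4994-.028):
  for z in(.084,.095,.105,.115,.131):
    print(x,z,[np.array(Z(q)) for q in proj(s,[[x,.3997-.0095,z],[x,.3997+.0095,z]])])
a=s["pixels"][:,:,::-1][235:305,200:280]; cv2.imwrite("pics/s3b.png",cv2.resize(a,None,fx=8,fy=8,interpolation=cv2.INTER_CUBIC))
E
```

```text
0.4804 0.084 [array([269.6, 310.7]), array([249.9, 318.3])]
0.4804 0.095 [array([268.5, 301. ]), array([248.6, 308.7])]
0.4804 0.105 [array([267.4, 292.2]), array([247.5, 299.8])]
0.4804 0.115 [array([266.3, 283.3]), array([246.3, 290.9])]
0.4804 0.131 [array([264.6, 268.9]), array([244.4, 276.4])]
0.4714 0.084 [array([274.1, 316.3]), array([254.3, 324. ])]
0.4714 0.095 [array([273. , 306.6]), array([253.1, 314.3])]
0.4714 0.105 [array([271.9, 297.8]), array([251.9, 305.5])]
0.4714 0.115 [array([270.9, 288.9]), array([250.8, 296.5])]
0.4714 0.131 [array([269.2, 274.4]), array([248.9, 282. ])]
```

View pics/s3b.png

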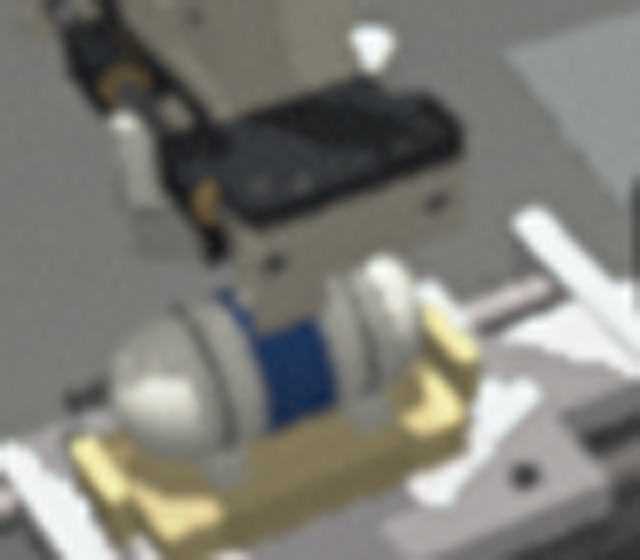

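```bash
python3 - <<'E'
from h import *
np.set_printoptions(precision=1,suppress=True)
s=cam("side")
Z=lambda p:((p[0]-90)*3,(p[1]-180)*3)
for x in(.4971-.046,.4971-.065):
  for z in(.115,.125,.135,.145,.165):
    print(x,z,[np.array(Z(q)) for q in proj(s,[[x,.4546-.0095,z],[x,.4546+.0095,z]])])
E
```

```text
0.4511 0.115 [array([402. , 324.5]), array([380.9, 332.6])]
0.4511 0.125 [array([400.6, 315.4]), array([379.4, 323.5])]
0.4511 0.135 [array([399.3, 306.2]), array([378. , 314.2])]
0.4511 0.145 [array([397.9, 296.8]), array([376.5, 304.9])]
0.4511 0.165 [array([395.1, 277.9]), array([373.5, 286. ])]
0.4321 0.115 [array([411.5, 337.2]), array([390.2, 345.5])]
0.4321 0.125 [array([410.2, 328. ]), array([388.8, 336.3])]
0.4321 0.135 [array([408.8, 318.8]), array([387.3, 327. ])]
0.4321 0.145 [array([407.5, 309.4]), array([385.9, 317.7])]
0.4321 0.165 [array([404.8, 290.4]), array([382.9, 298.6])]
```

Emit:
{"fn": "send_rows", "kwargs": {"plan": [[[0, 0, 0], [0, 0, 0], 60], [[0, 0, 0], [0, 0, 0], 40], [[0, 0, 0], [0, 0, 0], 40], [[0, 0, 0.01], [0, 0, 0], 40], [[0, 0, 0.02], [0, 0, 0], 40], [[0, 0, 0.02], [0, 0, 0], 40], [[0, 0, 0.02], [0, 0, 0], 255], [[0, 0, 0.02], [0, 0, 0], 255], [[0, 0, 0], [0, 0, 0], 255], [[0, 0, 0], [0, 0, 0], 255], [[0, 0, 0], [0, 0, 0], 255], [[0, 0, 0], [0, 0, 0], 255], [[0, 0, 0], [0, 0, 0], 255], [[0, 0, 0], [0, 0, 0], 255]]}}

```text
time: 18.2
tool_pos: [0.5002, 0.3996, 0.1733]
tool_rot: [-3.141, 0.0, 1.581]
contact_force: [0.6, 0.3, 0.1]
opening: 0.018
```

```bash
python3 - <<'E'
from h import *
np.set_printoptions(precision=3,suppress=True)
o=robot.observe();p=o["tool_pos"];print(p,o["tool_rot"],o["opening"])
s=cam("side"); a=s["pixels"][:,:,::-1][190:310,190:310].copy()
a=cv2.resize(a,None,fx=5,fy=5,interpolation=cv2.INTER_CUBIC)
for dz in(0,.019,.03):
    q=(proj(s,[p+[0,0,dz]])[0]-190)*5; print(dz,q); cv2.circle(a,tuple(int(v) for v in q),3,(0,0,255),-1)
cv2.imwrite("pics/s4.png",a)
E
```

```text
[0.5   0.4   0.173] [-3.141  0.     1.581] 0.01797442659407466
0 [199.636 319.154]
0.019 [195.78  288.989]
0.03 [193.519 271.266]
```

View pics/s4.png

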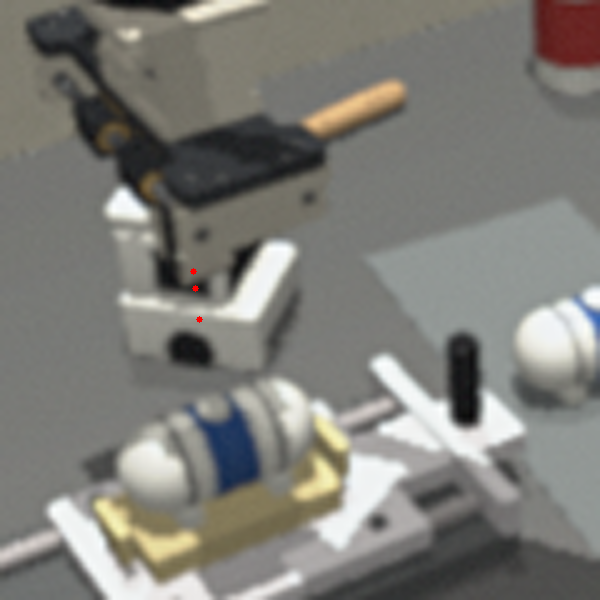

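Emit:
{"fn": "send_rows", "kwargs": {"plan": [[[0, -0.03, 0], [0, 0, 0], 255], [[0, -0.03, 0], [0, 0, 0], 255], [[0, -0.02, 0], [0, 0, 0], 255], [[0, 0, 0], [0, 0, 0], 255]]}}

```text
time: 18.65
tool_pos: [0.5006, 0.3176, 0.1741]
tool_rot: [3.142, 0.001, 1.578]
contact_force: [0.1, 0.9, -0.8]
opening: 0.0002
```

```bash
python3 - <<'E'
from h import *
np.set_printoptions(precision=3,suppress=True)
o=robot.observe();p=o["tool_pos"];print(p,o["tool_rot"],o["opening"])
s=cam("side"); a=s["pixels"][:,:,::-1][200:300,200:300].copy()
a=cv2.resize(a,None,fx=6,fy=6,interpolation=cv2.INTER_CUBIC)
for dz in(0,.019,.03):
    q=(proj(s,[p+[0,0,dz]])[0]-200)*6; print(dz,q); cv2.circle(a,tuple(int(v) for v in q),2,(0,0,255),-1)
cv2.imwrite("pics/s5.png",a)
E
```

```text
[0.501 0.318 0.174] [3.142 0.001 1.578] 0.00017954454813744013
0 [350.948 260.421]
0.019 [348.026 224.726]
0.03 [346.314 203.764]
```

View pics/s5.png

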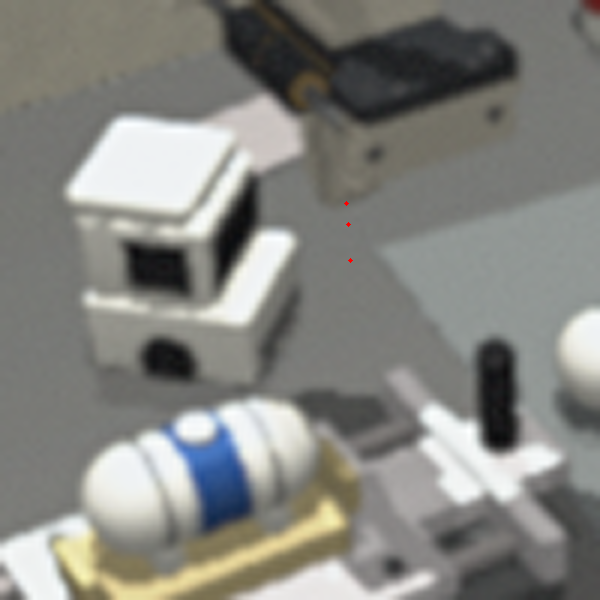

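Emit:
{"fn": "send_rows", "kwargs": {"plan": [[[0, -0.024, 0.01], [0, 0, 0], 255], [[0, -0.024, 0.01], [0, 0, 0], 255], [[0, -0.024, 0], [0, 0, 0], 255], [[0, -0.024, 0], [0, 0, 0], 255], [[0, -0.024, 0], [0, 0, 0], 255], [[0, -0.024, 0], [0, 0, 0], 255], [[0, -0.024, 0], [0, 0, 0], 255], [[0, -0.024, 0], [0, 0, 0], 255], [[0, -0.024, 0], [0, 0, 0], 255], [[0, -0.024, 0], [0, 0, 0], 255], [[0, -0.024, 0], [0, 0, 0], 255], [[0, -0.024, 0], [0, 0, 0], 255], [[0, 0, -0.03], [0, 0, 0], 255], [[0, 0, -0.03], [0, 0, 0], 255], [[0, 0, -0.03], [0, 0, 0], 255], [[0, 0, -0.03], [0, 0, 0], 255], [[0, 0, -0.03], [0, 0, 0], 255], [[0, 0, -0.02], [0, 0, 0], 255], [[0, 0, 0], [0, 0, 0], 255]]}}

```text
time: 20.6
tool_pos: [0.4989, 0.0328, 0.0214]
tool_rot: [-3.137, -0.001, 1.582]
contact_force: [-1.1, -0.3, 0.2]
opening: 0.0002
```

```bash
python3 - <<'E'
from h import *
np.set_printoptions(precision=3,suppress=True)
o=robot.observe();p=o["tool_pos"];print(p,o["contact_force"])
s=cam("side"); a=s["pixels"][:,:,::-1][170:290,290:410].copy()
a=cv2.resize(a,None,fx=5,fy=5,interpolation=cv2.INTER_CUBIC)
for dz in(0,.019,.03):
    q=(proj(s,[p+[0,0,dz]])[0]-[290,170])*5; print(dz,q); cv2.circle(a,tuple(int(v) for v in q),2,(0,0,255),-1)
cv2.imwrite("pics/s6.png",a)
E
```

```text
[0.499 0.033 0.021] [-1.105 -0.287  0.166]
0 [271.528 424.949]
0.019 [272.765 400.163]
0.03 [273.488 385.637]
```

View pics/s6.png

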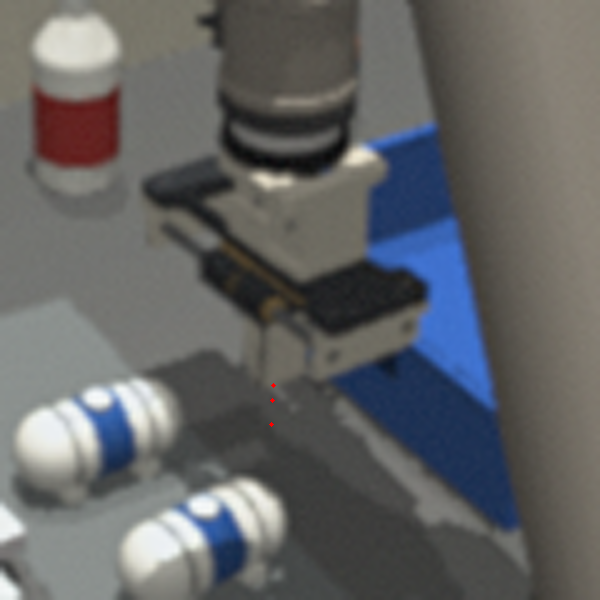

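```bash
python3 - <<'E'
from h import *
np.set_printoptions(precision=0,suppress=True)
s=cam("side"); p=robot.observe()["tool_pos"]
for z in (.066,.08,.09,.1,.12):
    print(z,[(q-[290,170])*5 for q in proj(s,[[p[0]-.095,p[1]+d,p[2]+z] for d in(-.0375,.0375)])])
E
```

```text
0.066 [array([423., 390.]), array([320., 432.])]
0.08 [array([425., 370.]), array([321., 412.])]
0.09 [array([426., 356.]), array([322., 397.])]
0.1 [array([427., 342.]), array([323., 383.])]
0.12 [array([430., 313.]), array([325., 354.])]
```

Emit:
{"fn": "send_rows", "kwargs": {"plan": [[[0, 0, -0.005], [0, 0, 0], 255], [[0, 0, -0.005], [0, 0, 0], 255], [[0, 0, -0.005], [0, 0, 0], 255], [[0, 0, 0], [0, 0, 0], 255]]}}

```text
time: 21.1
tool_pos: [0.5001, 0.0318, 0.0085]
tool_rot: [-3.141, -0.0, 1.581]
contact_force: [0.0, 0.2, -0.6]
opening: 0.0004
```

Emit:
{"fn": "send_rows", "kwargs": {"plan": [[[0, 0, -0.005], [0, 0, 0], 255], [[0, 0, -0.005], [0, 0, 0], 255], [[0, 0, 0], [0, 0, 0], 255]]}}

```text
time: 21.4
tool_pos: [0.4998, 0.0317, -0.0019]
tool_rot: [-3.14, -0.0, 1.581]
contact_force: [-0.3, -0.5, 0.1]
opening: 0.0007
```

Emit:
{"fn": "send_rows", "kwargs": {"plan": [[[0, 0, -0.005], [0, 0, 0], 255], [[0, 0, -0.005], [0, 0, 0], 255], [[0, 0, -0.003], [0, 0, 0], 255], [[0, 0, 0], [0, 0, 0], 255]]}}

```text
time: 21.8
tool_pos: [0.5, 0.0318, -0.0147]
tool_rot: [-3.141, -0.0, 1.581]
contact_force: [0.5, -0.2, -0.1]
opening: 0.0006
```

Emit:
{"fn": "send_rows", "kwargs": {"plan": [[[0, 0, -0.003], [0, 0, 0], 255], [[0, 0, -0.003], [0, 0, 0], 255], [[0, 0, 0], [0, 0, 0], 255]]}}

```text
time: 22.1
tool_pos: [0.5001, 0.0318, -0.0205]
tool_rot: [-3.141, -0.0, 1.581]
contact_force: [-0.2, 0.4, 0.6]
opening: 0.0004
```

Emit:
{"fn": "send_rows", "kwargs": {"plan": [[[0, 0, -0.003], [0, 0, 0], 255], [[0, 0, -0.002], [0, 0, 0], 255], [[0, 0, 0], [0, 0, 0], 255]]}}

```text
time: 22.4
tool_pos: [0.5002, 0.0317, -0.0255]
tool_rot: [-3.141, -0.0, 1.581]
contact_force: [-0.4, 0.3, 0.0]
opening: 0.0006
```

Emit:
{"fn": "send_rows", "kwargs": {"plan": [[[0, 0, -0.002], [0, 0, 0], 255], [[0, 0, 0], [0, 0, 0], 255]]}}

```text
time: 22.6
tool_pos: [0.5003, 0.0317, -0.0274]
tool_rot: [-3.141, -0.0, 1.581]
contact_force: [-0.4, -0.8, 0.4]
opening: 0.0002
```

Emit:
{"fn": "send_rows", "kwargs": {"plan": [[[0, 0, -0.002], [0, 0, 0], 255], [[0, 0, 0], [0, 0, 0], 255]]}}

```text
time: 22.8
tool_pos: [0.5003, 0.0317, -0.0293]
tool_rot: [-3.141, -0.0, 1.581]
contact_force: [0.3, 0.1, -0.2]
opening: 0.0003
```

Emit:
{"fn": "send_rows", "kwargs": {"plan": [[[0, 0, -0.002], [0, 0, 0], 255], [[0, 0, 0], [0, 0, 0], 255]]}}

```text
time: 23.0
tool_pos: [0.5002, 0.0318, -0.0314]
tool_rot: [-3.141, -0.0, 1.581]
contact_force: [1.3, 0.2, 0.1]
opening: 0.0007
```

Emit:
{"fn": "send_rows", "kwargs": {"plan": [[[0, 0, -0.002], [0, 0, 0], 255], [[0, 0, 0], [0, 0, 0], 255]]}}

```text
time: 23.2
tool_pos: [0.5002, 0.0318, -0.0334]
tool_rot: [-3.141, -0.0, 1.581]
contact_force: [0.6, 0.1, 0.5]
opening: 0.0005
```

Emit:
{"fn": "send_rows", "kwargs": {"plan": [[[0, 0, -0.002], [0, 0, 0], 255], [[0, 0, 0], [0, 0, 0], 255]]}}

```text
time: 23.4
tool_pos: [0.5005, 0.0317, -0.0337]
tool_rot: [3.141, 0.0, 1.581]
contact_force: [-5.0, -0.0, 16.4]
opening: 0.0009
```

```bash
python3 - <<'E'
from h import *
np.set_printoptions(precision=3,suppress=True)
o=robot.observe();p=o["tool_pos"];print(p,o["contact_force"],o["qpos"])
s=cam("side"); a=s["pixels"][:,:,::-1][190:290,290:390].copy()
a=cv2.resize(a,None,fx=6,fy=6,interpolation=cv2.INTER_CUBIC)
for dz in(0,.03,.04):
    q=(proj(s,[p+[0,0,dz]])[0]-[290,190])*6; print(dz,q); cv2.circle(a,tuple(int(v) for v in q),2,(0,0,255),-1)
cv2.imwrite("pics/s7.png",a)
E
```

```text
[ 0.5    0.032 -0.034] [-4.972 -0.025 16.42 ] [-0.09   0.604  1.841 -0.     0.695 -0.1  ]
0 [321.511 471.451]
0.03 [323.766 426.347]
0.04 [324.528 411.069]
```

View pics/s7.png

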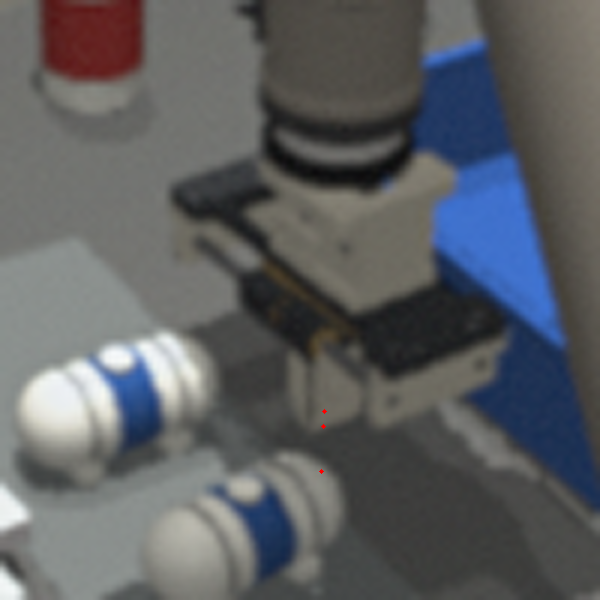

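Emit:
{"fn": "send_rows", "kwargs": {"plan": [[[0, 0, 0.005], [0, 0, 0], 255], [[0, 0, 0.02], [0, 0, 0], 100], [[0, 0, 0.03], [0, 0, 0], 0], [[0, 0, 0.03], [0, 0, 0], 0], [[0, 0, 0.03], [0, 0, 0], 0], [[0.01, 0.025, 0.015], [0, 0, -0.01], 0], [[0.01, 0.025, 0], [0, 0, -0.01], 0], [[0.01, 0.025, 0], [0, 0, 0], 0], [[0.01, 0.025, 0], [0, 0, 0], 0], [[0, 0, 0], [0, 0, 0], 0], [[0, 0, 0], [0, 0, 0], 0]]}}

```text
time: 24.55
tool_pos: [0.5401, 0.1319, 0.0945]
tool_rot: [-3.141, 0.0, 1.562]
contact_force: [0.3, 0.2, 0.3]
opening: 0.0762
```

Emit:
{"fn": "send_rows", "kwargs": {"plan": [[[0, 0, 0], [0, 0, 0], 0], [[0, 0, 0], [0, 0, 0], 0], [[0, 0, -0.015], [0, 0, 0], 0], [[0, 0, -0.02], [0, 0, 0], 0], [[0, 0, -0.02], [0, 0, 0], 0], [[0, 0, -0.02], [0, 0, 0], 0], [[0, 0, -0.015], [0, 0, 0], 0], [[0, 0, -0.01], [0, 0, 0], 0], [[0, 0, -0.006], [0, 0, 0], 0], [[0, 0, 0], [0, 0, 0], 0], [[0, 0, 0], [0, 0, 0], 60], [[0, 0, 0], [0, 0, 0], 80], [[0, 0, 0], [0, 0, 0], 95], [[0, 0, 0], [0, 0, 0], 110], [[0, 0, 0], [0, 0, 0], 120], [[0, 0, 0], [0, 0, 0], 130], [[0, 0, 0], [0, 0, 0], 130], [[0, 0, 0], [0, 0, 0], 130]], "newtons": 8}}

```text
time: 26.35
tool_pos: [0.5404, 0.1318, -0.011]
tool_rot: [3.142, -0.0, 1.561]
contact_force: [-1.2, -0.6, 2.4]
opening: 0.0497
```

Emit:
{"fn": "send_rows", "kwargs": {"plan": [[[0, 0, 0.005], [0, 0, 0], 150], [[0, 0, 0.01], [0, 0, 0], 150], [[0, 0, 0.01], [0, 0, 0], 150], [[0, 0, 0.02], [0, 0, 0], 150], [[0, 0, 0.025], [0, 0, 0], 150], [[0, 0, 0.025], [0, 0, 0], 150], [[0, 0, 0.025], [0, 0, 0], 150], [[0, 0, 0.02], [0, 0, 0], 150], [[0, 0, 0.01], [0, 0, 0], 150], [[0, 0, 0], [0, 0, 0], 150]]}}

```text
time: 27.35
tool_pos: [0.5413, 0.1319, 0.1407]
tool_rot: [3.138, -0.0, 1.561]
contact_force: [0.2, 0.6, -1.8]
opening: 0.0499
```

```bash
python3 - <<'E'
from h import *
o=robot.observe();print(o["contact_force"],o["opening"])
s=cam("side"); t=cam("top","t8"); a=s["pixels"][:,:,::-1][120:320,200:460].copy()
cv2.imwrite("pics/s8.png",cv2.resize(a,None,fx=3,fy=3,interpolation=cv2.INTER_CUBIC))
E
```

```text
[ 0.20374598  0.60266363 -1.77647404] 0.04992323166318817
```

View pics/s8.png

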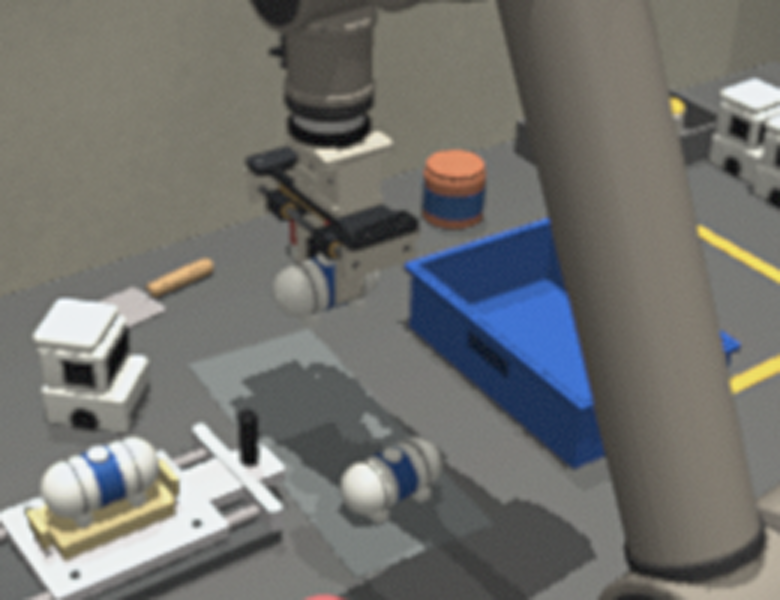

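View pics/t8.png

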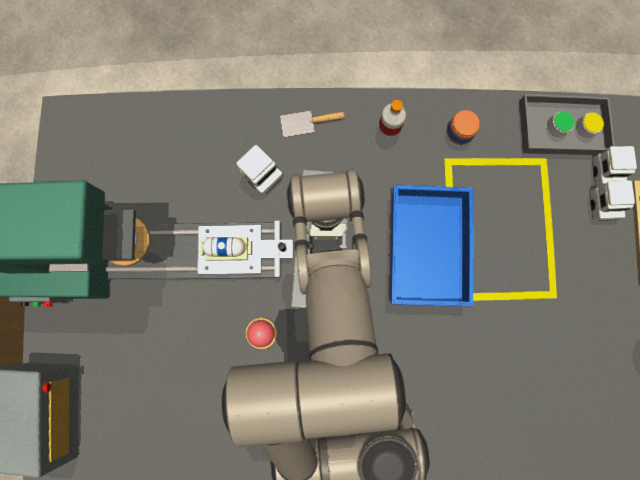

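Emit:
{"fn": "send_rows", "kwargs": {"plan": [[[0.004, -0.012, 0], [0, 0, 0], 150], [[0.004, -0.024, 0], [0, 0, 0], 150], [[0.004, -0.024, 0], [0, 0, 0], 150], [[0.004, -0.024, 0], [0, 0, 0], 150], [[0.004, -0.024, 0], [0, 0, 0], 150], [[0.004, -0.024, 0], [0, 0, 0], 150], [[0.004, -0.024, 0], [0, 0, 0], 150], [[0.004, -0.024, 0], [0, 0, 0], 150], [[0.004, -0.024, 0], [0, 0, 0], 150], [[0.004, -0.024, 0], [0, 0, 0], 150], [[0.004, -0.024, 0], [0, 0, 0], 150], [[0.004, -0.024, 0], [0, 0, 0], 150], [[0.004, -0.012, 0], [0, 0, -0.02], 150], [[0, -0.002, 0], [0, 0, 0], 150], [[0, 0, 0], [0, 0, 0], 150]]}}

```text
time: 28.95
tool_pos: [0.592, -0.1581, 0.1381]
tool_rot: [-3.14, -0.001, 1.54]
contact_force: [0.2, -0.0, -0.9]
opening: 0.0497
```

```bash
python3 - <<'E'
from h import *
np.set_printoptions(precision=4,suppress=True)
o=robot.observe();print(o["tool_pos"],o["contact_force"],o["opening"])
s=cam("side"); t=cam("top"); a=t["pixels"][:,:,::-1][140:340,370:570]
cv2.imwrite("pics/t9.png",cv2.resize(a,None,fx=3,fy=3,interpolation=cv2.INTER_CUBIC))
a=s["pixels"][:,:,::-1][100:300,280:540]; cv2.imwrite("pics/s9.png",cv2.resize(a,None,fx=3,fy=3,interpolation=cv2.INTER_CUBIC))
E
```

```text
[ 0.592  -0.1581  0.1381] [ 0.2117 -0.007  -0.8975] 0.049655961692394994
```

View pics/t9.png

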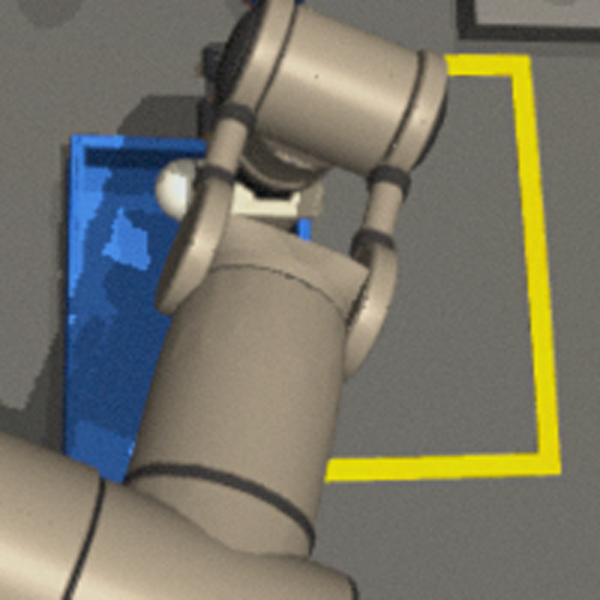

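View pics/s9.png

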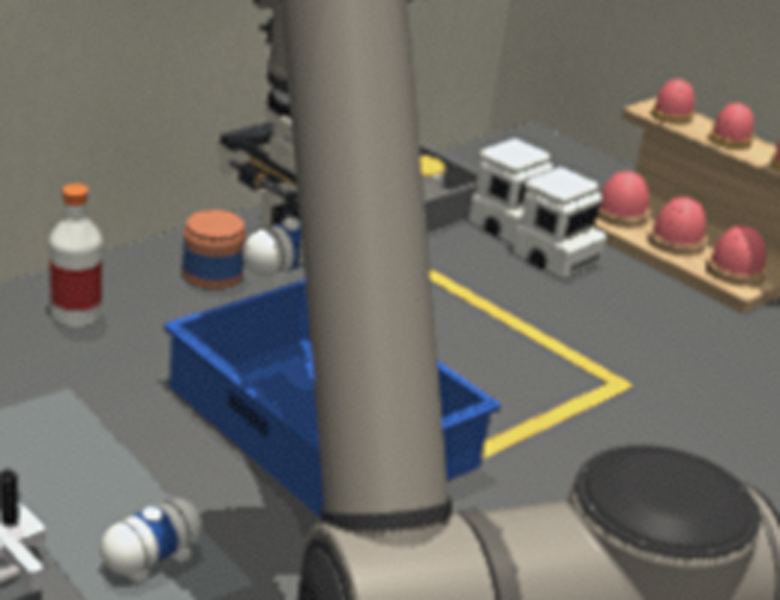

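Emit:
{"fn": "send_rows", "kwargs": {"plan": [[[0, 0, -0.01], [0, 0, 0], 150], [[0, 0, -0.015], [0, 0, 0], 150], [[0, 0, -0.015], [0, 0, 0], 150], [[0, 0, -0.015], [0, 0, 0], 150], [[0, 0, -0.015], [0, 0, 0], 150], [[0, 0, -0.015], [0, 0, 0], 150], [[0, 0, -0.015], [0, 0, 0], 150], [[0, 0, -0.015], [0, 0, 0], 150], [[0, 0, -0.01], [0, 0, 0], 150], [[0, 0, -0.007], [0, 0, 0], 150], [[0, 0, -0.004], [0, 0, 0], 150], [[0, 0, -0.003], [0, 0, 0], 150], [[0, 0, 0], [0, 0, 0], 150]]}}

```text
time: 30.35
tool_pos: [0.5925, -0.1583, -0.0002]
tool_rot: [3.141, 0.0, 1.541]
contact_force: [0.2, 0.3, -0.3]
opening: 0.0498
```

Emit:
{"fn": "send_rows", "kwargs": {"plan": [[[0, 0, -0.002], [0, 0, 0], 150], [[0, 0, -0.002], [0, 0, 0], 150], [[0, 0, -0.001], [0, 0, 0], 150], [[0, 0, 0], [0, 0, 0], 150]]}}

```text
time: 30.75
tool_pos: [0.5923, -0.1583, -0.0052]
tool_rot: [-3.142, -0.0, 1.541]
contact_force: [0.4, -0.4, -0.9]
opening: 0.0502
```

Emit:
{"fn": "send_rows", "kwargs": {"plan": [[[0, 0, -0.001], [0, 0, 0], 150], [[0, 0, 0], [0, 0, 0], 150]]}}

```text
time: 30.95
tool_pos: [0.5926, -0.1583, -0.006]
tool_rot: [3.141, 0.0, 1.541]
contact_force: [-0.1, -1.0, -0.0]
opening: 0.0499
```

Emit:
{"fn": "send_rows", "kwargs": {"plan": [[[0, 0, -0.001], [0, 0, 0], 150], [[0, 0, 0], [0, 0, 0], 150]]}}

```text
time: 31.15
tool_pos: [0.5926, -0.1584, -0.0062]
tool_rot: [3.141, 0.0, 1.541]
contact_force: [-1.9, 1.2, 6.4]
opening: 0.0502
```

Emit:
{"fn": "send_rows", "kwargs": {"plan": [[[0, 0, -0.001], [0, 0, 0], 150], [[0, 0, 0], [0, 0, 0], 150]]}}

```text
time: 31.35
tool_pos: [0.5926, -0.1584, -0.0067]
tool_rot: [3.141, 0.0, 1.541]
contact_force: [-3.1, 0.5, 8.3]
opening: 0.0498
```

Emit:
{"fn": "send_rows", "kwargs": {"plan": [[[0, 0, 0.0015], [0, 0, 0], 150], [[0, 0, 0], [0, 0, 0], 110], [[0, 0, 0], [0, 0, 0], 90], [[0, 0, 0], [0, 0, 0], 80], [[0, 0, 0], [0, 0, 0], 80], [[0, 0, 0], [0, 0, 0], 80], [[0, 0, 0.005], [0, 0, 0], 80], [[0, 0, 0.015], [0, 0, 0], 80], [[0, 0, 0.02], [0, 0, 0], 80], [[0, 0, 0.025], [0, 0, 0], 80], [[0, 0, 0.025], [0, 0, 0], 80], [[0, 0, 0.025], [0, 0, 0], 80], [[0, 0, 0.025], [0, 0, 0], 80], [[0, 0, 0], [0, 0, 0], 0]]}}

```text
time: 32.75
tool_pos: [0.5945, -0.1591, 0.1376]
tool_rot: [3.134, 0.003, 1.541]
contact_force: [-0.3, 0.6, -0.5]
opening: 0.0671
```

Emit:
{"fn": "send_rows", "kwargs": {"plan": [[[-0.0045, 0.0275, 0.002], [0, 0, 0.002], 0], [[-0.0045, 0.0275, 0.002], [0, 0, 0.002], 0], [[-0.0045, 0.0275, 0.002], [0, 0, 0.002], 0], [[-0.0045, 0.0275, 0.002], [0, 0, 0.002], 0], [[-0.0045, 0.0275, 0.002], [0, 0, 0.002], 0], [[-0.0045, 0.0275, 0.002], [0, 0, 0.002], 0], [[-0.0045, 0.0275, 0.002], [0, 0, 0.002], 0], [[-0.0045, 0.0275, 0.002], [0, 0, 0.002], 0], [[-0.0045, 0.0275, 0.002], [0, 0, 0.002], 0], [[-0.0045, 0.0275, 0.002], [0, 0, 0.002], 0], [[-0.0045, 0.0275, 0.002], [0, 0, 0.002], 0], [[-0.0045, 0.0275, 0.002], [0, 0, 0.002], 0], [[-0.0045, 0.0275, 0.002], [0, 0, 0.002], 0], [[-0.0045, 0.0275, 0.002], [0, 0, 0.002], 0], [[-0.0045, 0.0275, 0.002], [0, 0, 0.002], 0], [[-0.0045, 0.0275, 0.002], [0, 0, 0.002], 0], [[-0.0045, 0.0275, 0.002], [0, 0, 0.002], 0], [[-0.0045, 0.0275, 0.002], [0, 0, 0.002], 0], [[-0.0045, 0.0275, 0.002], [0, 0, 0.002], 0], [[-0.0045, 0.0275, 0.002], [0, 0, 0.002], 0]]}}

```text
time: 34.75
tool_pos: [0.5017, 0.3926, 0.1724]
tool_rot: [-3.14, 0.001, 1.581]
contact_force: [0.1, 0.3, -0.7]
opening: 0.0913
```

Emit:
{"fn": "send_rows", "kwargs": {"plan": [[[-0.003, 0.005, 0], [0, 0, 0], 0], [[0, 0, 0], [0, 0, 0], 0], [[0, 0, 0], [0, 0, 0], 0]]}}

```text
time: 35.05
tool_pos: [0.4993, 0.3957, 0.1727]
tool_rot: [-3.141, 0.001, 1.58]
contact_force: [0.1, -0.1, 0.4]
opening: 0.0915
```

```bash
python3 - <<'E'
from h import *
s=cam("side"); t=cam("top","t10"); a=s["pixels"][:,:,::-1][180:360,150:390]; cv2.imwrite("pics/s10.png",cv2.resize(a,None,fx=3,fy=3,interpolation=cv2.INTER_CUBIC))
E
```

```text
(no output)
```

View pics/s10.png

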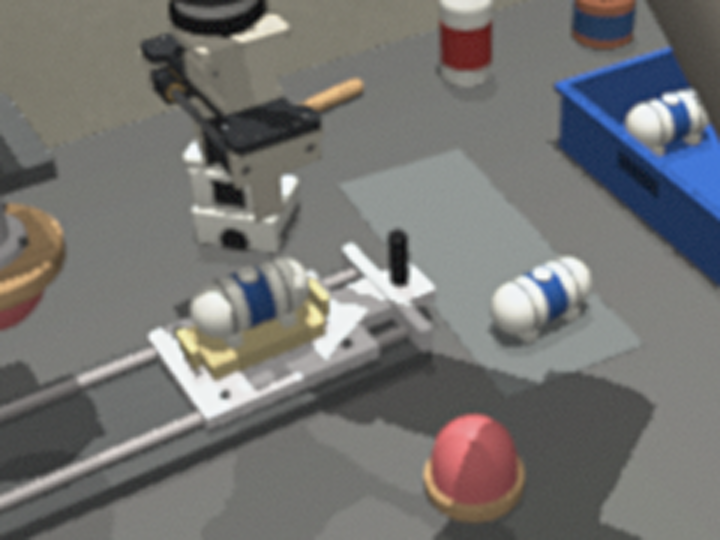

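View pics/t10.png

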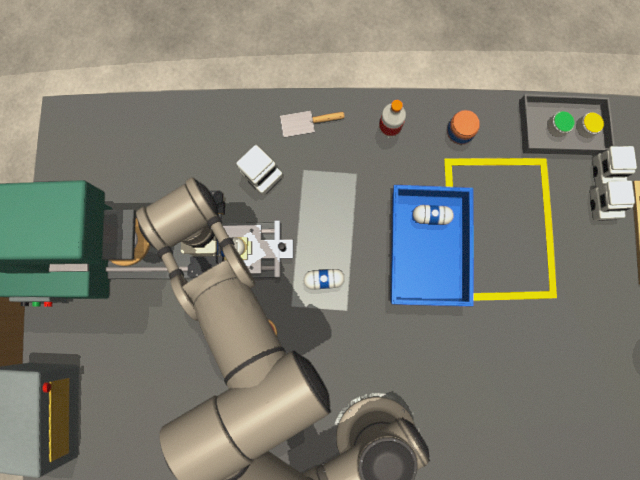

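Emit:
{"fn": "send_rows", "kwargs": {"plan": [[[0, 0.001, -0.01], [0, 0, 0], 0], [[0, 0, -0.02], [0, 0, 0], 0], [[0, 0, -0.02], [0, 0, 0], 0], [[0, 0, -0.02], [0, 0, 0], 0], [[0, 0, -0.02], [0, 0, 0], 0], [[0, 0, -0.015], [0, 0, 0], 0], [[0, 0, -0.01], [0, 0, 0], 0], [[0, 0, -0.008], [0, 0, 0], 0], [[0, 0, 0], [0, 0, 0], 0], [[0, 0, 0], [0, 0, 0], 0]]}}

```text
time: 36.15
tool_pos: [0.4997, 0.3978, 0.0508]
tool_rot: [3.141, -0.0, 1.581]
contact_force: [0.5, 0.5, -0.5]
opening: 0.0918
```

Emit:
{"fn": "send_rows", "kwargs": {"plan": [[[0, 0, -0.001], [0, 0, 0], 60], [[0, 0, 0], [0, 0, 0], 80], [[0, 0, 0], [0, 0, 0], 95], [[0, 0, 0], [0, 0, 0], 105], [[0, 0, 0], [0, 0, 0], 115], [[0, 0, 0], [0, 0, 0], 125], [[0, 0, 0], [0, 0, 0], 130], [[0, 0, 0], [0, 0, 0], 150], [[0, 0, 0], [0, 0, 0], 150]], "newtons": 8}}

```text
time: 37.05
tool_pos: [0.4993, 0.3978, 0.0494]
tool_rot: [3.142, -0.0, 1.581]
contact_force: [-0.3, -0.0, 1.1]
opening: 0.0502
```

Emit:
{"fn": "send_rows", "kwargs": {"plan": [[[0, 0, 0.004], [0, 0, 0], 150], [[0, 0, 0.008], [0, 0, 0], 150], [[0, 0, 0.015], [0, 0, 0], 150], [[0, 0, 0.02], [0, 0, 0], 150], [[0, 0, 0.02], [0, 0, 0], 150], [[0, 0, 0.02], [0, 0, 0], 150], [[0, 0, 0.015], [0, 0, 0], 150], [[0, -0.005, 0.008], [0, 0, 0], 150], [[0, -0.015, 0], [0, 0, 0], 150], [[0.001, -0.025, 0], [0, 0, 0], 150], [[0.001, -0.025, 0], [0, 0, 0], 150], [[0.001, -0.025, 0], [0, 0, 0], 150], [[0.001, -0.025, 0], [0, 0, 0], 150], [[0.001, -0.025, 0], [0, 0, 0], 150], [[0.001, -0.025, 0], [0, 0, 0], 150], [[0.001, -0.025, 0], [0, 0, 0], 150], [[0.001, -0.025, 0], [0, 0, 0], 150], [[0.001, -0.025, 0], [0, 0, 0], 150], [[0.001, -0.025, 0], [0, 0, 0], 150], [[0, -0.025, 0], [0, 0, 0], 150]]}}

```text
time: 39.05
tool_pos: [0.5091, 0.1014, 0.1593]
tool_rot: [-3.141, 0.0, 1.581]
contact_force: [0.4, -0.5, -0.8]
opening: 0.0499
```

Emit:
{"fn": "send_rows", "kwargs": {"plan": [[[0, -0.025, 0], [0, 0, -0.005], 150], [[0, -0.025, 0], [0, 0, -0.005], 150], [[0, -0.025, 0], [0, 0, -0.005], 150], [[0, -0.025, 0], [0, 0, -0.005], 150], [[0, -0.025, 0], [0, 0, -0.005], 150], [[0, -0.025, 0], [0, 0, -0.005], 150], [[0, -0.025, 0], [0, 0, -0.005], 150], [[0, -0.025, 0], [0, 0, -0.005], 150], [[0, -0.025, 0], [0, 0, 0], 150], [[0, -0.02, 0], [0, 0, 0], 150], [[0, -0.012, 0], [0, 0, 0], 150], [[0, 0, 0], [0, 0, 0], 150]]}}

```text
time: 40.25
tool_pos: [0.5091, -0.1555, 0.1592]
tool_rot: [-3.141, 0.0, 1.539]
contact_force: [0.7, 1.3, -1.1]
opening: 0.0499
```

```bash
python3 - <<'E'
from h import *
t=cam("top","t11");print(robot.observe()["tool_pos"],robot.observe()["opening"])
E
```

```text
[ 0.50908845 -0.15438572  0.15918612] 0.04965085770682953
```

View pics/t11.png

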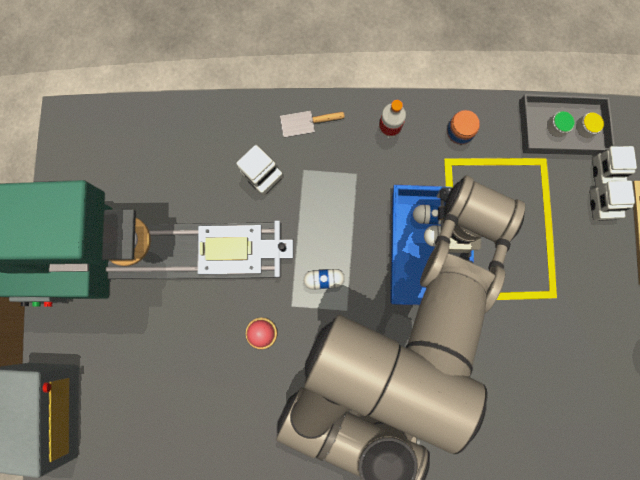

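Emit:
{"fn": "send_rows", "kwargs": {"plan": [[[0, -0.003, -0.01], [0, 0, 0], 150], [[0, 0, -0.015], [0, 0, 0], 150], [[0, 0, -0.015], [0, 0, 0], 150], [[0, 0, -0.015], [0, 0, 0], 150], [[0, 0, -0.015], [0, 0, 0], 150], [[0, 0, -0.015], [0, 0, 0], 150], [[0, 0, -0.015], [0, 0, 0], 150], [[0, 0, -0.015], [0, 0, 0], 150], [[0, 0, -0.015], [0, 0, 0], 150], [[0, 0, -0.012], [0, 0, 0], 150], [[0, 0, -0.008], [0, 0, 0], 150], [[0, 0, -0.005], [0, 0, 0], 150], [[0, 0, -0.003], [0, 0, 0], 150], [[0, 0, 0], [0, 0, 0], 150]]}}

```text
time: 41.7
tool_pos: [0.5094, -0.1573, 0.0013]
tool_rot: [3.141, 0.0, 1.541]
contact_force: [1.8, 0.5, -0.9]
opening: 0.0496
```

Emit:
{"fn": "send_rows", "kwargs": {"plan": [[[0, 0, -0.001], [0, 0, 0], 150], [[0, 0, -0.001], [0, 0, 0], 150], [[0, 0, 0], [0, 0, 0], 150]]}}

```text
time: 42.0
tool_pos: [0.5095, -0.1573, -0.0005]
tool_rot: [3.141, 0.0, 1.541]
contact_force: [0.6, 0.7, -0.8]
opening: 0.0496
```

Emit:
{"fn": "send_rows", "kwargs": {"plan": [[[0, 0, -0.001], [0, 0, 0], 150], [[0, 0, -0.001], [0, 0, 0], 150], [[0, 0, 0], [0, 0, 0], 150]]}}

```text
time: 42.3
tool_pos: [0.5093, -0.1572, -0.0028]
tool_rot: [-3.142, -0.0, 1.541]
contact_force: [0.0, 0.8, -0.5]
opening: 0.0497
```

Emit:
{"fn": "send_rows", "kwargs": {"plan": [[[0, 0, -0.001], [0, 0, 0], 150], [[0, 0, 0], [0, 0, 0], 150]]}}

```text
time: 42.5
tool_pos: [0.5093, -0.1572, -0.0038]
tool_rot: [-3.141, -0.0, 1.541]
contact_force: [-0.6, 0.8, -0.6]
opening: 0.0497
```

Emit:
{"fn": "send_rows", "kwargs": {"plan": [[[0, 0, -0.001], [0, 0, 0], 150], [[0, 0, 0], [0, 0, 0], 150]]}}

```text
time: 42.7
tool_pos: [0.5093, -0.1572, -0.0048]
tool_rot: [-3.141, -0.0, 1.541]
contact_force: [-0.3, 0.5, -1.3]
opening: 0.0498
```

Emit:
{"fn": "send_rows", "kwargs": {"plan": [[[0, 0, -0.001], [0, 0, 0], 150], [[0, 0, 0], [0, 0, 0], 150]]}}

```text
time: 42.9
tool_pos: [0.5095, -0.1573, -0.0056]
tool_rot: [3.141, 0.0, 1.541]
contact_force: [-0.8, 0.7, 0.9]
opening: 0.05
```

Emit:
{"fn": "send_rows", "kwargs": {"plan": [[[0, 0, -0.001], [0, 0, 0], 150], [[0, 0, 0], [0, 0, 0], 150]]}}

```text
time: 43.1
tool_pos: [0.5095, -0.1573, -0.0059]
tool_rot: [3.141, 0.0, 1.541]
contact_force: [-2.0, -0.0, 6.0]
opening: 0.0497
```

Emit:
{"fn": "send_rows", "kwargs": {"plan": [[[0, 0, 0.001], [0, 0, 0], 150], [[0, 0, 0], [0, 0, 0], 110], [[0, 0, 0], [0, 0, 0], 90], [[0, 0, 0], [0, 0, 0], 80], [[0, 0, 0], [0, 0, 0], 80], [[0, 0, 0], [0, 0, 0], 80], [[0, 0, 0.005], [0, 0, 0], 80], [[0, 0, 0.015], [0, 0, 0], 80], [[0, 0, 0.02], [0, 0, 0], 80], [[0, 0, 0.025], [0, 0, 0], 80], [[0, 0, 0.025], [0, 0, 0], 80], [[0, 0, 0.025], [0, 0, 0], 80], [[0, 0, 0.025], [0, 0, 0], 80], [[0, 0, 0], [0, 0, 0], 0]]}}

```text
time: 44.5
tool_pos: [0.5114, -0.1582, 0.1381]
tool_rot: [3.135, 0.003, 1.541]
contact_force: [-0.1, 0.3, 0.6]
opening: 0.0674
```

Emit:
{"fn": "send_rows", "kwargs": {"plan": [[[-0.008, 0.024, 0], [0, 0, 0.01], 0], [[-0.008, 0.024, 0], [0, 0, 0.01], 0], [[-0.008, 0.024, 0], [0, 0, 0.01], 0], [[-0.008, 0.024, 0], [0, 0, 0.01], 0], [[-0.008, 0.024, 0], [0, 0, 0.01], 0], [[-0.008, 0.024, 0], [0, 0, 0.01], 0], [[-0.008, 0.024, 0], [0, 0, 0.01], 0], [[-0.008, 0.024, 0], [0, 0, 0.01], 0], [[-0.008, 0.024, 0], [0, 0, 0], 0], [[-0.008, 0.024, 0], [0, 0, 0], 0], [[-0.008, 0.024, 0], [0, 0, 0], 0], [[-0.001, 0.024, 0], [0, 0, 0], 0], [[0, 0.006, 0], [0, 0, 0], 0], [[0, 0, 0], [0, 0, 0], 0], [[0, 0, 0], [0, 0, 0], 0]]}}

```text
time: 46.0
tool_pos: [0.4203, 0.1361, 0.134]
tool_rot: [-3.141, 0.0, 1.621]
contact_force: [-0.8, -0.3, -0.2]
opening: 0.0917
```

```bash
python3 - <<'E'
from h import *
print(robot.observe()["tool_pos"])
s=cam("side","s12"); t=cam("top","t12")
a=t["pixels"][:,:,::-1][140:340,280:540]
cv2.imwrite("pics/t12.png",cv2.resize(a,None,fx=3,fy=3,interpolation=cv2.INTER_CUBIC))
E
```

```text
[0.42031245 0.13612434 0.13402903]
```

View pics/t12.png

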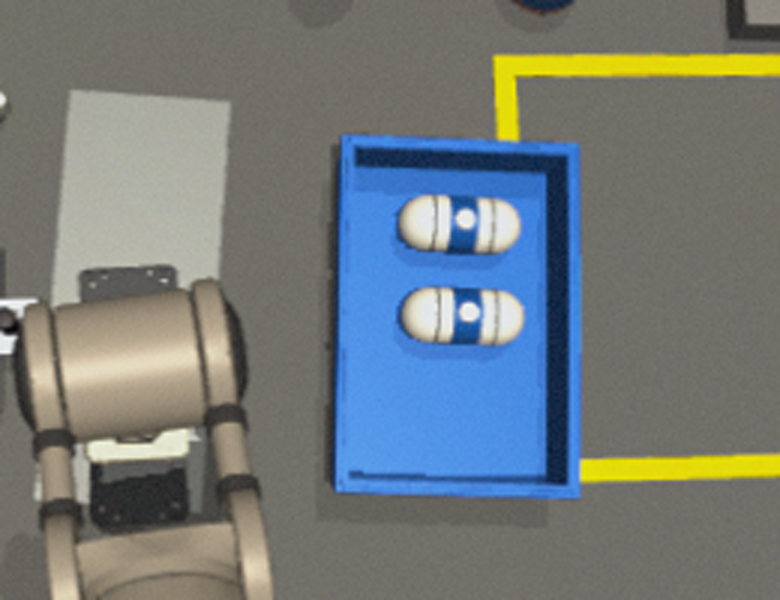

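View pics/s12.png

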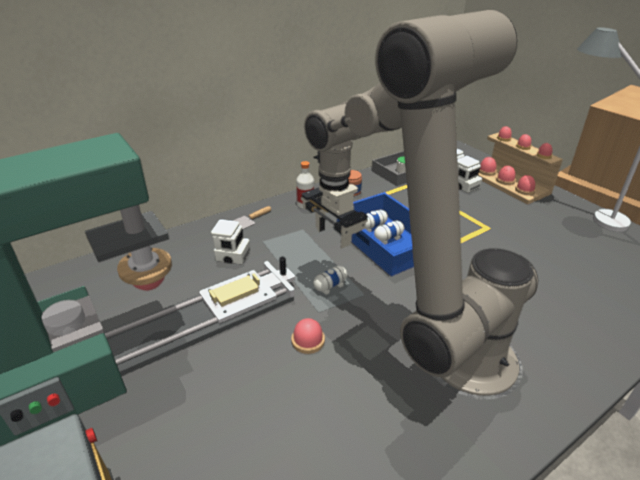

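Emit:
{"fn": "send_rows", "kwargs": {"plan": [[[0, 0.001, -0.01], [0, 0, 0], 0], [[0, 0, -0.02], [0, 0, 0], 0], [[0, 0, -0.02], [0, 0, 0], 0], [[0, 0, -0.02], [0, 0, 0], 0], [[0, 0, -0.02], [0, 0, 0], 0], [[0, 0, -0.02], [0, 0, 0], 0], [[0, 0, -0.015], [0, 0, 0], 0], [[0, 0, -0.012], [0, 0, 0], 0], [[0, 0, -0.008], [0, 0, 0], 0], [[0, 0, 0], [0, 0, 0], 0], [[0, 0, 0], [0, 0, 0], 60], [[0, 0, 0], [0, 0, 0], 80], [[0, 0, 0], [0, 0, 0], 95], [[0, 0, 0], [0, 0, 0], 105], [[0, 0, 0], [0, 0, 0], 115], [[0, 0, 0], [0, 0, 0], 125], [[0, 0, 0], [0, 0, 0], 130], [[0, 0, 0], [0, 0, 0], 150], [[0, 0, 0], [0, 0, 0], 150]], "newtons": 8}}

```text
time: 48.0
tool_pos: [0.4205, 0.1378, -0.0105]
tool_rot: [3.141, -0.0, 1.621]
contact_force: [-0.7, -0.4, 3.0]
opening: 0.0501
```

Emit:
{"fn": "send_rows", "kwargs": {"plan": [[[0, 0, 0.005], [0, 0, 0], 150], [[0, 0, 0.01], [0, 0, 0], 150], [[0, 0, 0.015], [0, 0, 0], 150], [[0, 0, 0.025], [0, 0, 0], 150], [[0, 0, 0.025], [0, 0, 0], 150], [[0, 0, 0.025], [0, 0, 0], 150], [[0, 0, 0.025], [0, 0, 0], 150], [[0, 0, 0.015], [0, 0, 0], 150], [[0, 0, 0.005], [0, 0, 0], 150], [[0, 0, 0], [0, 0, 0], 150]]}}

```text
time: 49.0
tool_pos: [0.4206, 0.1378, 0.14]
tool_rot: [3.14, -0.0, 1.621]
contact_force: [-0.2, 0.2, -1.5]
opening: 0.0496
```

Emit:
{"fn": "send_rows", "kwargs": {"plan": [[[0, -0.012, 0], [0, 0, 0], 150], [[0, -0.024, 0], [0, 0, -0.01], 150], [[0, -0.024, 0], [0, 0, -0.01], 150], [[0.001, -0.024, 0], [0, 0, -0.01], 150], [[0.001, -0.024, 0], [0, 0, -0.01], 150], [[0.001, -0.024, 0], [0, 0, -0.01], 150], [[0.001, -0.024, 0], [0, 0, -0.01], 150], [[0.001, -0.024, 0], [0, 0, -0.01], 150], [[0, -0.024, 0], [0, 0, -0.01], 150], [[0, -0.024, 0], [0, 0, 0], 150], [[0, -0.024, 0], [0, 0, 0], 150], [[0, -0.024, 0], [0, 0, 0], 150], [[0, -0.014, 0], [0, 0, 0], 150], [[0, -0.006, 0], [0, 0, 0], 150], [[0, 0, 0], [0, 0, 0], 150]]}}

```text
time: 50.5
tool_pos: [0.4249, -0.1585, 0.1388]
tool_rot: [-3.141, -0.001, 1.54]
contact_force: [-1.0, 1.1, -1.1]
opening: 0.0499
```

```bash
python3 - <<'E'
from h import *
t=cam("top","t13");s=cam("side","s13");print(robot.observe()["tool_pos"],robot.observe()["opening"])
E
```

```text
[ 0.42509912 -0.15756852  0.13908333] 0.0498407297632669
```

View pics/t13.png

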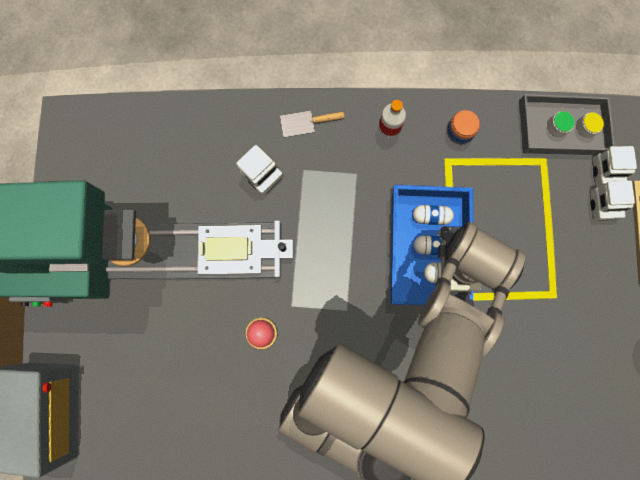

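View pics/s13.png

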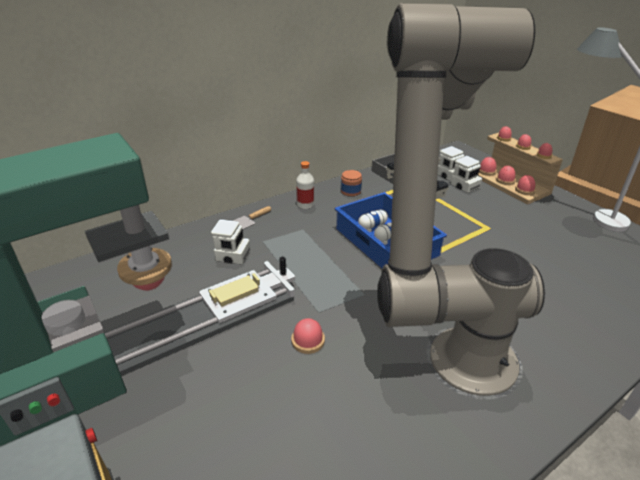

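Emit:
{"fn": "send_rows", "kwargs": {"plan": [[[0, 0, -0.01], [0, 0, 0], 150], [[0, 0, -0.015], [0, 0, 0], 150], [[0, 0, -0.015], [0, 0, 0], 150], [[0, 0, -0.015], [0, 0, 0], 150], [[0, 0, -0.015], [0, 0, 0], 150], [[0, 0, -0.015], [0, 0, 0], 150], [[0, 0, -0.015], [0, 0, 0], 150], [[0, 0, -0.015], [0, 0, 0], 150], [[0, 0, -0.012], [0, 0, 0], 150], [[0, 0, -0.008], [0, 0, 0], 150], [[0, 0, -0.004], [0, 0, 0], 150], [[0, 0, -0.002], [0, 0, 0], 150], [[0, 0, 0], [0, 0, 0], 150]]}}

```text
time: 51.9
tool_pos: [0.4255, -0.1582, -0.0016]
tool_rot: [3.141, 0.0, 1.541]
contact_force: [0.0, -0.7, -0.4]
opening: 0.0499
```

Emit:
{"fn": "send_rows", "kwargs": {"plan": [[[0, 0, -0.001], [0, 0, 0], 150], [[0, 0, 0], [0, 0, 0], 150]]}}

```text
time: 52.1
tool_pos: [0.4256, -0.1584, -0.0024]
tool_rot: [3.141, 0.0, 1.541]
contact_force: [0.3, -0.8, -1.2]
opening: 0.0498
```

Emit:
{"fn": "send_rows", "kwargs": {"plan": [[[0, 0, -0.001], [0, 0, 0], 150], [[0, 0, 0], [0, 0, 0], 150]]}}

```text
time: 52.3
tool_pos: [0.4254, -0.1583, -0.0036]
tool_rot: [3.141, 0.0, 1.541]
contact_force: [-0.0, -0.2, -1.1]
opening: 0.0501
```

Emit:
{"fn": "send_rows", "kwargs": {"plan": [[[0, 0, -0.001], [0, 0, 0], 150], [[0, 0, 0], [0, 0, 0], 150]]}}

```text
time: 52.5
tool_pos: [0.4253, -0.1583, -0.0047]
tool_rot: [-3.142, -0.0, 1.541]
contact_force: [-0.8, -1.0, -0.6]
opening: 0.0501
```

Emit:
{"fn": "send_rows", "kwargs": {"plan": [[[0, 0, -0.001], [0, 0, 0], 150], [[0, 0, 0], [0, 0, 0], 150]]}}

```text
time: 52.7
tool_pos: [0.4255, -0.1583, -0.0055]
tool_rot: [3.141, 0.0, 1.541]
contact_force: [-0.2, 0.3, 0.9]
opening: 0.0495
```

Emit:
{"fn": "send_rows", "kwargs": {"plan": [[[0, 0, -0.001], [0, 0, 0], 150], [[0, 0, 0], [0, 0, 0], 150]]}}

```text
time: 52.9
tool_pos: [0.4255, -0.1584, -0.0061]
tool_rot: [3.141, 0.0, 1.541]
contact_force: [-1.2, 0.2, 6.3]
opening: 0.0495
```

Emit:
{"fn": "send_rows", "kwargs": {"plan": [[[0, 0, 0.001], [0, 0, 0], 150], [[0, 0, 0], [0, 0, 0], 110], [[0, 0, 0], [0, 0, 0], 90], [[0, 0, 0], [0, 0, 0], 80], [[0, 0, 0], [0, 0, 0], 80], [[0, 0, 0], [0, 0, 0], 80], [[0, 0, 0.005], [0, 0, 0], 80], [[0, 0, 0.015], [0, 0, 0], 80], [[0, 0, 0.02], [0, 0, 0], 80], [[0, 0, 0.025], [0, 0, 0], 80], [[0, 0, 0.025], [0, 0, 0], 80], [[0, 0, 0.025], [0, 0, 0], 80], [[0, 0, 0.025], [0, 0, 0], 80], [[0, 0, 0], [0, 0, 0], 155]]}}

```text
time: 54.3
tool_pos: [0.4272, -0.1592, 0.1376]
tool_rot: [3.136, 0.003, 1.541]
contact_force: [0.7, -0.7, -0.2]
opening: 0.0585
```

Emit:
{"fn": "send_rows", "kwargs": {"plan": [[[0.007, 0.025, 0], [0, 0, -0.13], 155], [[0.007, 0.025, 0], [0, 0, -0.13], 155], [[0.007, 0.025, 0], [0, 0, -0.13], 155], [[0.007, 0.025, 0], [0, 0, -0.13], 155], [[0.007, 0.025, 0], [0, 0, -0.13], 155], [[0.007, 0.025, 0], [0, 0, -0.13], 155], [[0.007, 0.025, 0], [0, 0, -0.13], 155], [[0.007, 0.025, 0], [0, 0, -0.13], 155], [[0.007, 0.025, 0], [0, 0, -0.13], 155], [[0.007, 0.025, 0], [0, 0, -0.13], 155], [[0.007, 0.025, 0], [0, 0, -0.13], 155], [[0.004, 0.025, 0], [0, 0, -0.13], 155], [[0, 0, 0], [0, 0, -0.016], 155], [[0, 0, 0], [0, 0, 0], 155]]}}

```text
time: 55.7
tool_pos: [0.5057, 0.1418, 0.1335]
tool_rot: [3.141, 0.002, -0.032]
contact_force: [-0.6, 0.2, -0.6]
opening: 0.0363
```

```bash
python3 - <<'E'
from h import *
np.set_printoptions(precision=4,suppress=True)
o=robot.observe();print(o["tool_pos"],o["tool_rot"],o["qpos"])
t=cam("top");s=cam("side","s14"); a=t["pixels"][:,:,::-1][140:340,370:570]
cv2.imwrite("pics/t14.png",cv2.resize(a,None,fx=3,fy=3,interpolation=cv2.INTER_CUBIC))
E
```

```text
[0.5057 0.1418 0.1335] [ 3.1409  0.0015 -0.0323] [ 0.1277  0.399   1.612  -0.0005  1.1323  1.731 ]
```

View pics/t14.png

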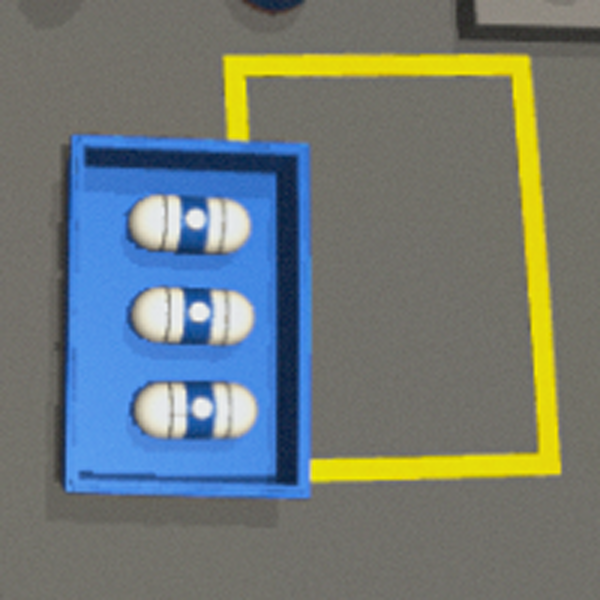

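View pics/s14.png

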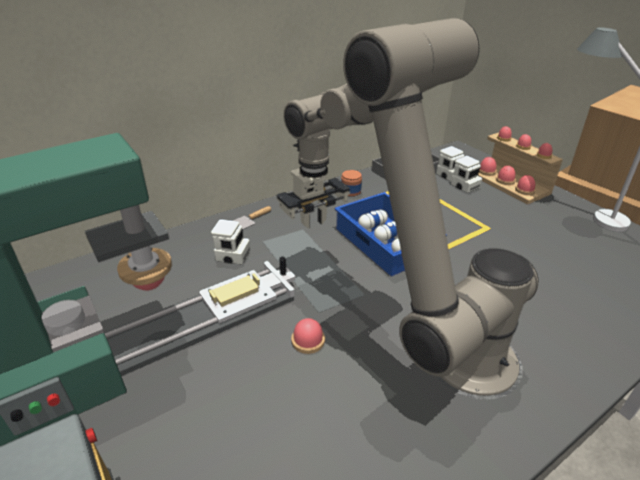

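Emit:
{"fn": "send_rows", "kwargs": {"plan": [[[0, -0.012, 0], [0, 0, 0], 155], [[0, -0.024, 0], [0, 0, 0], 155], [[0, -0.024, 0], [0, 0, 0], 155], [[0, -0.024, 0], [0, 0, 0], 155], [[0.001, -0.024, 0], [0, 0, 0], 155], [[0, -0.024, 0], [0, 0, 0], 155], [[0, -0.024, 0], [0, 0, 0], 155], [[0, -0.024, 0], [0, 0, 0], 155], [[0, -0.013, 0], [0, 0, 0], 155], [[0, 0, 0], [0, 0, 0], 155], [[0, 0, 0], [0, 0, 0], 155]]}}

```text
time: 56.9
tool_pos: [0.5071, -0.0513, 0.1343]
tool_rot: [-3.141, 0.0, -0.036]
contact_force: [-0.7, -0.1, 0.1]
opening: 0.0358
```

```bash
python3 - <<'E'
from h import *
np.set_printoptions(precision=4,suppress=True)
o=robot.observe();print(o["tool_pos"],o["tool_rot"])
t=cam("top");s=cam("side"); a=t["pixels"][:,:,::-1][140:340,370:570]
cv2.imwrite("pics/t15.png",cv2.resize(a,None,fx=3,fy=3,interpolation=cv2.INTER_CUBIC))
a=s["pixels"][:,:,::-1][130:290,290:490].copy(); a=cv2.resize(a,None,fx=4,fy=4,interpolation=cv2.INTER_CUBIC)
p=o["tool_pos"]+[0,0,.0335]
for q in(p,[p[0],p[1],.085]):
    u=(proj(s,[q])[0]-[290,130])*4; cv2.circle(a,tuple(int(v) for v in u),3,(0,0,255),-1)
cv2.imwrite("pics/s15.png",a[:600])
E
```

```text
[ 0.5071 -0.0513  0.1343] [-3.1413  0.0002 -0.0361]
```

View pics/t15.png

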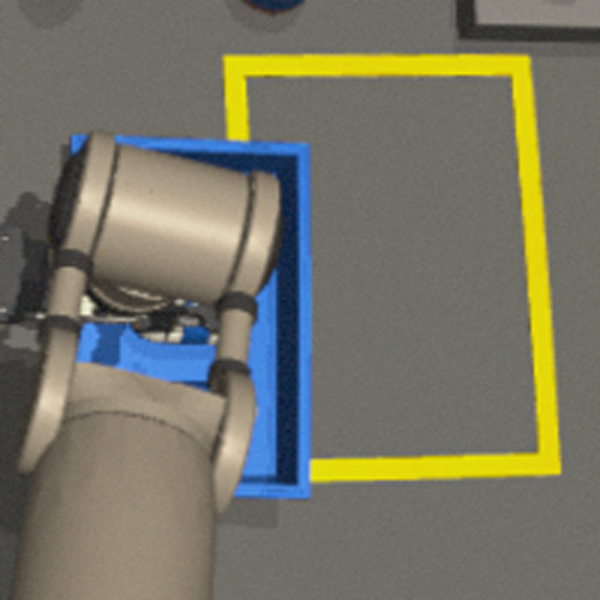

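View pics/s15.png

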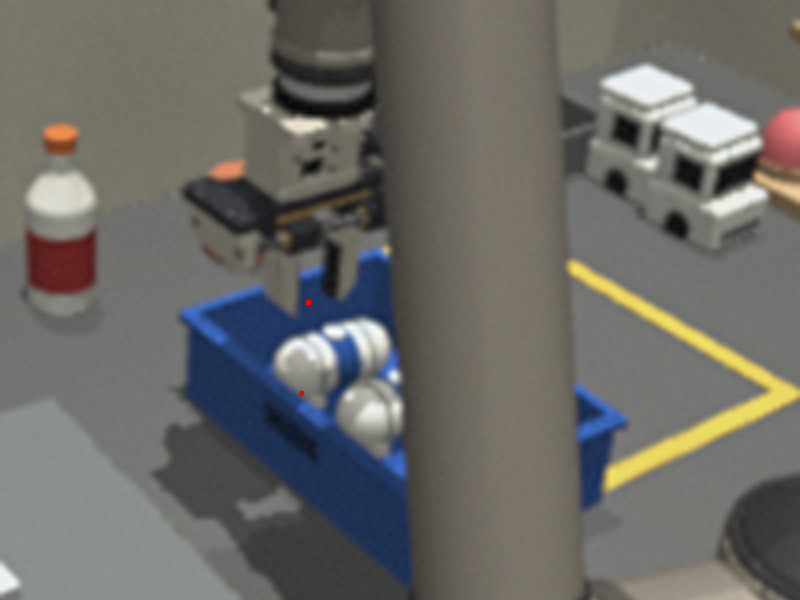

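Emit:
{"fn": "send_rows", "kwargs": {"plan": [[[0, 0.003, -0.01], [0, 0, 0], 155], [[0, 0, -0.02], [0, 0, 0], 155], [[0, 0, -0.02], [0, 0, 0], 155], [[0, 0, -0.015], [0, 0, 0], 155], [[0, 0, -0.012], [0, 0, 0], 155], [[0, 0, -0.012], [0, 0, 0], 155], [[0, 0, -0.012], [0, 0, 0], 155], [[0, 0, -0.01], [0, 0, 0], 155], [[0, 0, 0], [0, 0, 0], 155]]}}

```text
time: 57.9
tool_pos: [0.5065, -0.048, 0.0219]
tool_rot: [-3.141, 0.002, -0.035]
contact_force: [-0.1, 0.2, 0.5]
opening: 0.0356
```

```bash
python3 - <<'E'
from h import *
np.set_printoptions(precision=4,suppress=True)
o=robot.observe();print(o["tool_pos"],o["contact_force"])
s=cam("side")
a=s["pixels"][:,:,::-1][150:290,310:450].copy(); cv2.imwrite("pics/s16.png",cv2.resize(a,None,fx=4,fy=4,interpolation=cv2.INTER_CUBIC))
E
```

```text
[ 0.5065 -0.048   0.0219] [-0.0775  0.2078  0.463 ]
```

View pics/s16.png

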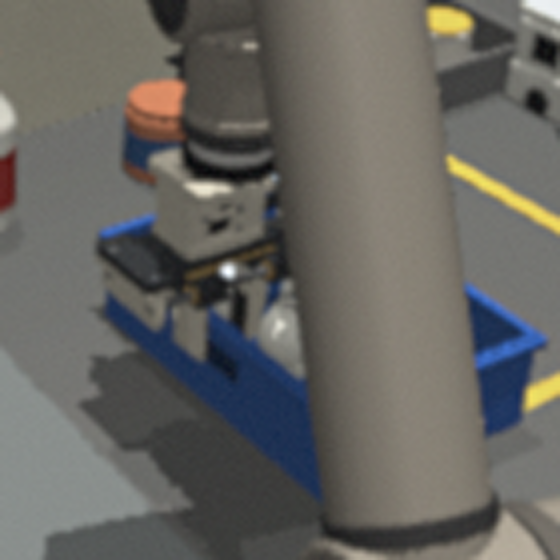

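Fingers straddle the wall. Grip it.

Emit:
{"fn": "send_rows", "kwargs": {"plan": [[[0, 0, 0], [0, 0, 0], 180], [[0, 0, 0], [0, 0, 0], 200], [[0, 0, 0], [0, 0, 0], 255], [[0, 0, 0], [0, 0, 0], 255], [[0, 0, 0], [0, 0, 0], 255], [[0, 0, 0], [0, 0, 0], 255], [[0, 0, 0], [0, 0, 0], 255]], "newtons": 25}}

```text
time: 58.65
tool_pos: [0.5076, -0.0479, 0.0237]
tool_rot: [-3.141, -0.001, -0.035]
contact_force: [-0.4, 4.4, 5.8]
opening: 0.0046
```

Emit:
{"fn": "send_rows", "kwargs": {"plan": [[[0.001, -0.003, 0.0003], [0, 0, 0], 255], [[0.001, -0.005, 0], [0, 0, 0.002], 255], [[0.002, -0.008, 0], [0, 0, 0.002], 255], [[0.002, -0.008, 0], [0, 0, 0.002], 255], [[0.002, -0.008, 0], [0, 0, 0.002], 255], [[0.002, -0.008, 0], [0, 0, 0.002], 255], [[0.002, -0.008, 0], [0, 0, 0.002], 255], [[0.002, -0.008, 0], [0, 0, 0.002], 255], [[0.002, -0.008, 0], [0, 0, 0.002], 255], [[0.002, -0.008, 0], [0, 0, 0.002], 255], [[0.002, -0.008, 0], [0, 0, 0.002], 255], [[0.002, -0.008, 0], [0, 0, 0.002], 255], [[0.002, -0.008, 0], [0, 0, 0.002], 255], [[0.002, -0.008, 0], [0, 0, 0.002], 255], [[0.001, -0.004, 0], [0, 0, 0], 255], [[0, 0, 0], [0, 0, 0], 255]]}}

```text
time: 60.25
tool_pos: [0.5337, -0.1555, 0.0236]
tool_rot: [-3.14, 0.002, -0.01]
contact_force: [-2.2, 5.1, 5.0]
opening: 0.005
```

```bash
python3 - <<'E'
from h import *
t=cam("top");s=cam("side","s17"); a=t["pixels"][:,:,::-1][140:340,370:570]
cv2.imwrite("pics/t17.png",cv2.resize(a,None,fx=3,fy=3,interpolation=cv2.INTER_CUBIC))
E
```

```text
(no output)
```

View pics/t17.png

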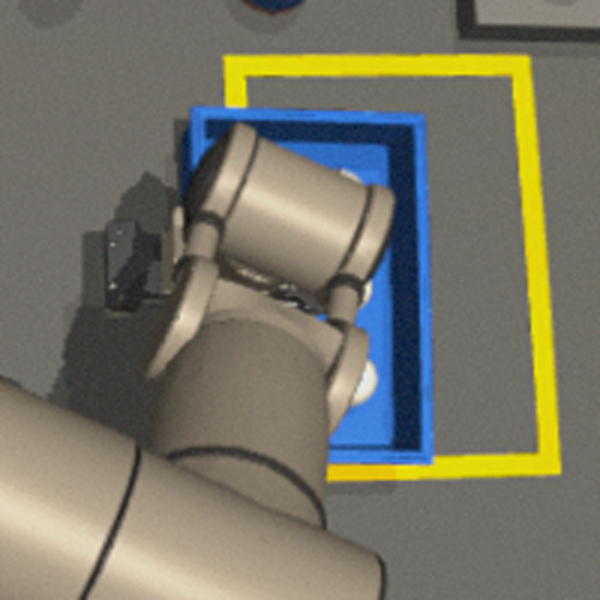

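View pics/s17.png

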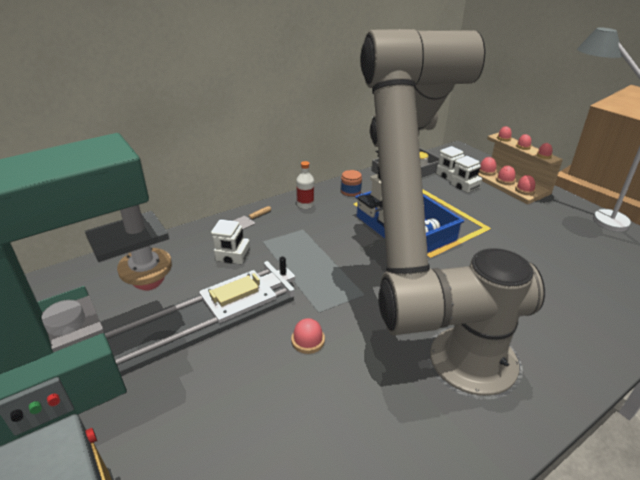

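Emit:
{"fn": "send_rows", "kwargs": {"plan": [[[0.001, -0.004, 0], [0, 0, 0.002], 255], [[0.002, -0.006, 0], [0, 0, 0.002], 255], [[0.002, -0.008, 0], [0, 0, 0.002], 255], [[0.002, -0.008, 0], [0, 0, 0.002], 255], [[0.002, -0.008, 0], [0, 0, 0.002], 255], [[0.002, -0.008, 0], [0, 0, 0.002], 255], [[0.002, -0.008, 0], [0, 0, 0.002], 255], [[0.002, -0.008, 0], [0, 0, 0.002], 255], [[0.002, -0.008, 0], [0, 0, 0.002], 255], [[0.002, -0.008, 0], [0, 0, 0.002], 255], [[0.002, -0.008, 0], [0, 0, 0.002], 255], [[0.002, -0.008, 0], [0, 0, 0.002], 255], [[0.002, -0.008, 0], [0, 0, 0], 255], [[0.002, -0.005, 0], [0, 0, 0], 255], [[0.001, -0.002, 0], [0, 0, 0], 255], [[0, 0, 0], [0, 0, 0], 255]]}}

```text
time: 61.95
tool_pos: [0.5613, -0.2595, 0.0236]
tool_rot: [-3.138, 0.003, 0.014]
contact_force: [-3.8, 7.5, 8.4]
opening: 0.0044
```

```bash
python3 - <<'E'
from h import *
t=cam("top");s=cam("side","s18"); a=t["pixels"][:,:,::-1][140:340,370:570]
cv2.imwrite("pics/t18.png",cv2.resize(a,None,fx=3,fy=3,interpolation=cv2.INTER_CUBIC))
E
```

```text
(no output)
```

View pics/t18.png

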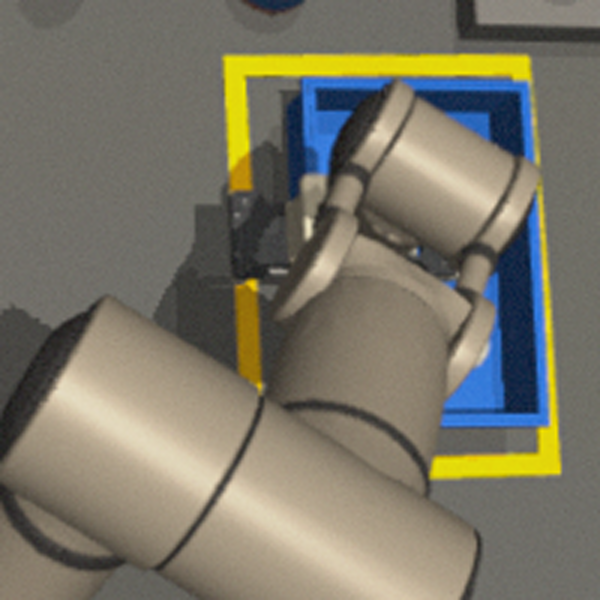

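```bash
python3 - <<'E'
from h import *
np.set_printoptions(precision=4,suppress=True)
t=cam("top")
A=lambda *p:[(370+u/3,140+v/3) for u,v in p]
w=plane(t,A((303,78),(530,83),(549,427)),.085); print(w,(w[0]+w[2])/2,np.degrees(np.arctan2(*(w[1]-w[2])[[1,0]])),np.degrees(np.arctan2(*(w[0]-w[1])[[1,0]])))
E
```

```text
[[ 0.7159 -0.2564  0.085 ]
 [ 0.7141 -0.467   0.085 ]
 [ 0.4043 -0.4653  0.085 ]] [ 0.5601 -0.3608  0.085 ] -0.31677041515469645 89.51295489994821
```

Emit:
{"fn": "send_rows", "kwargs": {"plan": [[[0.001, 0.001, 0], [0, 0, 0.005], 255], [[0.001, 0.001, 0], [0, 0, 0.005], 255], [[0, 0, 0], [0, 0, 0.005], 255], [[0, 0, 0], [0, 0, 0.005], 255], [[0, 0, 0], [0, 0, 0], 255], [[0, 0, 0], [0, 0, 0], 230], [[0, 0, 0], [0, 0, 0], 210], [[0, 0, 0], [0, 0, 0], 180], [[0, 0, 0], [0, 0, 0], 155], [[0, 0, 0], [0, 0, 0], 155], [[0, 0, 0], [0, 0, 0], 155]]}}

```text
time: 63.2
tool_pos: [0.5644, -0.2592, 0.0236]
tool_rot: [3.141, 0.0, 0.035]
contact_force: [-0.1, 0.1, 0.8]
opening: 0.0354
```

Emit:
{"fn": "send_rows", "kwargs": {"plan": [[[0, 0, 0.01], [0, 0, 0], 155], [[0, 0, 0.02], [0, 0, 0], 155], [[0, 0, 0.025], [0, 0, 0], 155], [[0, 0, 0.025], [0, 0, 0], 155], [[0, 0, 0.025], [0, 0, 0], 155], [[0, 0, 0.025], [0, 0, 0], 155], [[-0.005, 0.03, 0], [0, 0, 0.13], 155], [[-0.005, 0.03, 0], [0, 0, 0.13], 155], [[-0.005, 0.03, 0], [0, 0, 0.13], 100], [[-0.005, 0.03, 0], [0, 0, 0.13], 0], [[-0.005, 0.03, 0], [0, 0, 0.13], 0], [[-0.005, 0.03, 0], [0, 0, 0.13], 0], [[-0.005, 0.03, 0], [0, 0, 0.13], 0], [[-0.005, 0.03, 0], [0, 0, 0.13], 0], [[-0.005, 0.03, 0], [0, 0, 0.13], 0], [[-0.005, 0.03, 0], [0, 0, 0.13], 0], [[-0.005, 0.03, 0], [0, 0, 0.13], 0], [[-0.005, 0.03, 0], [0, 0, 0.1], 0], [[0, 0, 0], [0, 0, 0], 0]]}}

```text
time: 65.1
tool_pos: [0.5037, 0.1037, 0.1545]
tool_rot: [3.141, -0.001, 1.571]
contact_force: [0.5, -0.1, 1.1]
opening: 0.0917
```

```bash
python3 - <<'E'
from h import *
t=cam("top","t19f");s=cam("side","s19"); a=t["pixels"][:,:,::-1][140:340,370:570]
cv2.imwrite("pics/t19.png",cv2.resize(a,None,fx=3,fy=3,interpolation=cv2.INTER_CUBIC))
E
```

```text
(no output)
```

View pics/t19.png

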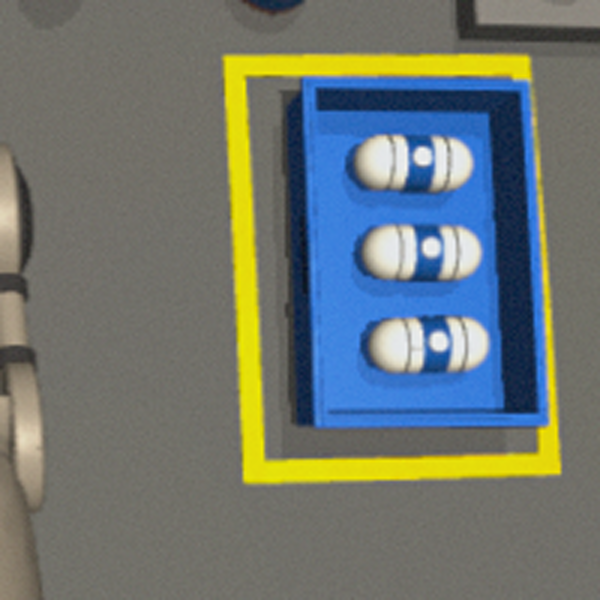

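View pics/s19.png

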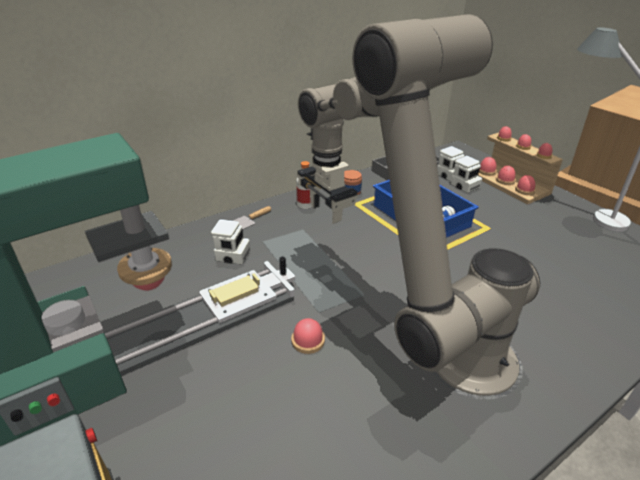

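```bash
python3 - <<'E'
from h import *
np.set_printoptions(precision=4,suppress=True)
t=cam("top"); s=cam("side")
A=lambda *p:[(370+u/3,140+v/3) for u,v in p]
w=plane(t,A((302,78),(528,82),(550,427),(317,426)),.085); print(w,w.mean(0))
b=plane(t,A((246,76),(513,76),(540,454),(264,461)),0); print(b,b.mean(0))
for x in(w,b): print([np.degrees(np.arctan2(*(x[i]-x[j])[[1,0]])) for i,j in((0,3),(1,2),(0,1),(3,2))])
o=plane(t,A((222,56),(530,56),(560,473),(243,483)),0); print(o,o.mean(0))
E
```

```text
[[ 0.7159 -0.2554  0.085 ]
 [ 0.715  -0.4652  0.085 ]
 [ 0.4043 -0.4662  0.085 ]
 [ 0.4071 -0.2562  0.085 ]] [ 0.5606 -0.3607  0.085 ]
[[ 0.7416 -0.2251  0.    ]
 [ 0.7449 -0.4868  0.    ]
 [ 0.3844 -0.4916  0.    ]
 [ 0.3807 -0.2294  0.    ]] [ 0.5629 -0.3582  0.    ]
[np.float64(0.13241843161932565), np.float64(0.19358345136607688), np.float64(89.75970730111987), np.float64(89.23475708793386)]
[np.float64(0.6694193417374555), np.float64(0.7697595924477652), np.float64(90.72203836491573), np.float64(90.79568073419803)]
[[ 0.761  -0.203   0.    ]
 [ 0.7652 -0.5056  0.    ]
 [ 0.3665 -0.5105  0.    ]
 [ 0.3609 -0.2095  0.    ]] [ 0.5634 -0.3571  0.    ]
```

Emit:
{"fn": "send_rows", "kwargs": {"plan": [[[-0.001, 0.02, 0], [0, 0, 0], 0], [[-0.001, 0.024, 0], [0, 0, 0], 0], [[-0.001, 0.024, 0], [0, 0, 0], 0], [[0, 0.024, 0], [0, 0, 0], 0], [[0, 0.024, 0], [0, 0, 0], 0], [[0, 0.02, 0], [0, 0, 0], 0], [[0, 0.008, 0], [0, 0, 0], 0], [[0, 0, 0], [0, 0, 0], 0], [[0, 0, -0.02], [0, 0, 0], 0], [[0, 0, -0.02], [0, 0, 0], 0], [[0, 0, -0.02], [0, 0, 0], 0], [[0, 0, -0.02], [0, 0, 0], 0], [[0, 0, -0.015], [0, 0, 0], 0], [[0, 0, -0.015], [0, 0, 0], 0], [[0, 0, -0.01], [0, 0, 0], 0], [[0, 0, -0.008], [0, 0, 0], 0], [[0, 0, 0], [0, 0, 0], 0]]}}

```text
time: 67.0
tool_pos: [0.501, 0.2439, 0.0249]
tool_rot: [-3.14, 0.001, 1.564]
contact_force: [-0.1, 0.2, -0.3]
opening: 0.092
```

Emit:
{"fn": "send_rows", "kwargs": {"plan": [[[0, 0, 0], [0, 0, 0], 255], [[0, 0, 0], [0, 0, 0], 255], [[0, 0, 0], [0, 0, 0], 255], [[0, 0, 0], [0, 0, 0], 255], [[0, 0, 0], [0, 0, 0], 255], [[0, 0, 0], [0, 0, 0], 255], [[0, 0, 0], [0, 0, 0], 255], [[0, 0, 0], [0, 0, 0], 255], [[0, 0, 0], [0, 0, 0], 255], [[0, 0, 0], [0, 0, 0], 255]], "newtons": 15}}

```text
time: 68.0
tool_pos: [0.5007, 0.2447, 0.0256]
tool_rot: [-3.14, 0.0, 1.565]
contact_force: [-3.5, -0.9, 0.9]
opening: 0.0197
```

Emit:
{"fn": "send_rows", "kwargs": {"plan": [[[0, 0.006, 0], [0, 0, 0], 255], [[0, 0.012, 0], [0, 0, 0], 255], [[0, 0.012, 0], [0, 0, 0], 255], [[0, 0.012, 0], [0, 0, 0], 255], [[0, 0.012, 0], [0, 0, 0], 255], [[-0.001, 0.012, 0], [0, 0, 0], 255], [[0, 0.012, 0], [0, 0, 0], 255], [[0, 0.012, 0], [0, 0, 0], 255], [[0, 0.012, 0], [0, 0, 0], 255], [[0, 0.012, 0], [0, 0, 0], 255], [[0, 0.012, 0], [0, 0, 0], 255], [[0, 0.012, 0], [0, 0, 0], 255], [[-0.001, 0.012, 0], [0, 0, 0], 255], [[0, 0.012, 0], [0, 0, 0], 255], [[0, 0.012, 0], [0, 0, 0], 255], [[0, 0.012, 0], [0, 0, 0], 255], [[0, 0.012, 0], [0, 0, 0], 255], [[0, 0.008, 0], [0, 0, 0], 255], [[0, 0, 0], [0, 0, 0], 255]]}}

```text
time: 69.9
tool_pos: [0.4981, 0.4532, 0.0256]
tool_rot: [-3.14, -0.002, 1.566]
contact_force: [-6.1, 2.2, 3.3]
opening: 0.0196
```

Emit:
{"fn": "send_rows", "kwargs": {"plan": [[[0, 0.001, 0], [0, 0, 0], 255], [[0, 0.001, 0], [0, 0, 0], 255], [[0, 0, 0], [0, 0, 0], 255]]}}

```text
time: 70.2
tool_pos: [0.498, 0.4538, 0.0256]
tool_rot: [-3.14, -0.0, 1.565]
contact_force: [-7.6, -0.7, 3.9]
opening: 0.0197
```

Emit:
{"fn": "send_rows", "kwargs": {"plan": [[[0, 0.001, 0], [0, 0, 0], 255], [[0, 0.001, 0], [0, 0, 0], 255], [[0, 0, 0], [0, 0, 0], 255]]}}

```text
time: 70.5
tool_pos: [0.498, 0.4547, 0.0256]
tool_rot: [-3.139, 0.002, 1.565]
contact_force: [-7.2, -5.0, 5.5]
opening: 0.0194
```

Emit:
{"fn": "send_rows", "kwargs": {"plan": [[[0, 0.001, 0], [0, 0, 0], 255], [[0, 0.001, 0], [0, 0, 0], 255], [[0, 0, 0], [0, 0, 0], 255]]}}

```text
time: 70.8
tool_pos: [0.4979, 0.4546, 0.0256]
tool_rot: [-3.138, 0.005, 1.565]
contact_force: [-7.0, -12.5, 8.4]
opening: 0.0195
```

Home against the stop. Relax, release, lift and withdraw.

Emit:
{"fn": "send_rows", "kwargs": {"plan": [[[0, -0.001, 0], [0, 0, 0], 255], [[0, -0.001, 0], [0, 0, 0], 220], [[0, 0, 0], [0, 0, 0], 150], [[0, 0, 0], [0, 0, 0], 0], [[0, 0, 0], [0, 0, 0], 0], [[0, 0, 0], [0, 0, 0], 0], [[0, 0, 0], [0, 0, 0], 0], [[0, 0, 0], [0, 0, 0], 0], [[0, 0, 0.01], [0, 0, 0], 0], [[0, 0, 0.02], [0, 0, 0], 0], [[0, 0, 0.025], [0, 0, 0], 0], [[0, 0, 0.025], [0, 0, 0], 0], [[0, -0.005, 0.025], [0, 0, 0], 0], [[0, -0.02, 0.02], [0, 0, 0], 0], [[0, -0.025, 0.01], [0, 0, 0], 0], [[0, -0.025, 0], [0, 0, 0], 0], [[0, -0.025, 0], [0, 0, 0], 0], [[0, -0.025, 0], [0, 0, 0], 0], [[0, -0.025, 0], [0, 0, 0], 0], [[0, -0.025, 0], [0, 0, 0], 0]]}}

```text
time: 72.8
tool_pos: [0.4995, 0.2788, 0.1616]
tool_rot: [3.14, -0.0, 1.565]
contact_force: [0.5, -0.1, 0.2]
opening: 0.0919
```

Emit:
{"fn": "send_rows", "kwargs": {"plan": [[[0, -0.025, 0.01], [0, 0, 0], 0], [[0, -0.025, 0.01], [0, 0, 0], 0], [[0, -0.025, 0.01], [0, 0, 0], 0], [[0, -0.025, 0.01], [0, 0, 0], 0], [[0, -0.025, 0.01], [0, 0, 0], 0], [[0, -0.025, 0.01], [0, 0, 0], 0], [[0, -0.025, 0], [0, 0, 0], 0], [[0, -0.015, 0], [0, 0, 0], 0], [[0, 0, 0], [0, 0, 0], 0], [[0, 0, 0], [0, 0, 0], 0], [[0, 0, 0], [0, 0, 0], 0]]}}

```text
time: 73.9
tool_pos: [0.4993, 0.0907, 0.2205]
tool_rot: [-3.141, -0.0, 1.566]
contact_force: [-0.2, -0.0, -0.1]
opening: 0.0918
```

```bash
python3 - <<'E'
from h import *
np.set_printoptions(precision=4,suppress=True)
t=cam("top","t20");s=cam("side","s20")
m=masks(t)["blue"]; bl=max(blobs(m,1000),key=lambda x:x[0][4]); print(bl[0])
a=t["pixels"][:,:,::-1][150:350,90:350]; cv2.imwrite("pics/t20z.png",cv2.resize(a,None,fx=3,fy=3,interpolation=cv2.INTER_CUBIC))
b=cv2.imread("pics/top0.png")[150:350,90:290].astype(int); print("diff machine/cab/pad region", (abs(b-t["pixels"][:,:,::-1][150:350,90:290]).max(2)>60).sum())
E
```

```text
[ 466  166   86  117 7466]
diff machine/cab/pad region 25
```

View pics/t20.png

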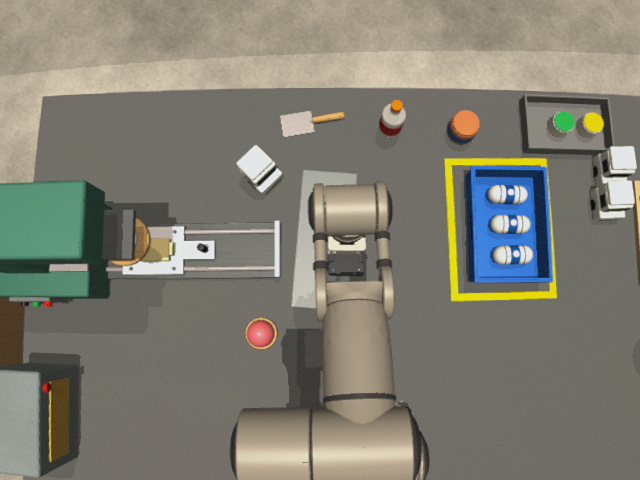

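View pics/s20.png

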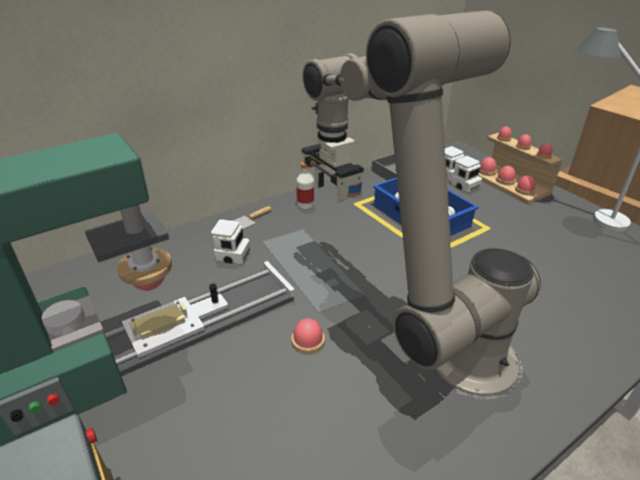

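```bash
python3 - <<'E'
from cell import robot
print(robot.hand_in())
E
```

```text
the job is handed in; nothing more can be done
None
```

The job is done and handed in at about 74 s of the 210 s allowed. I drew the shuttle out to its stop and packed the three barrels present, one from the nest and two from the mat. I then slid the tote into the bay by its side wall and pushed the empty shuttle home.

**Barrels:** Each was gripped at 8 N and lowered until the force sensor showed it had touched the tote floor, at 6 to 8 N. I opened the fingers only then. In the last pictures all three lie in one layer with their feet down.

**Tote:** Before I withdrew to push the shuttle home, it measured within about 3 mm of the bay centre and within 1° of square. In the final picture it stands in the same place. I saw no knock to it at any point.

**Shuttle and bystanders:** The shuttle met its home stop at about 12 N. The final top view of the machine, cab and spare pad matches the starting picture, with only 25 pixels differing strongly.

**What disagreed:**
- **Fingertip height:** The reported TCP height is about 33 mm below the real fingertips. My first close on the nest barrel therefore shut just above it without gripping. The cameras showed the offset and a light touch on the bench, about 16 N, confirmed it. I corrected every later move for it.
- **Tote rim:** The rim measured about 310 x 210 mm against the 300 x 200 mm given. I took the difference to be an outward lip.

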